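Cure the popper bodies in the lamp box

ROBOT

A 6-joint arm with a two-finger parallel gripper is mounted at the origin on the work surface. World frame = base frame: x ahead of the robot, y to its left, z up, the work surface at z = 0. Lengths are in mm, angles in rad, forces in N, time in s.
With the tool pointing down it reaches from about 350 to 875 mm from the base axis. Payload 4.2 kg.
Tool frame: the origin (TCP) lies at the very end of the fingers, on their centre line; the grasp point (between the pads) lies bot.grasp_offset behind it (bot.grasp_offset is the distance from the TCP to the grasp point, in mm); z points along the fingers, y is the line along which they close (so a half turn about z gives the same grasp; the last joint's range is limited). The gripper opens to 87 mm and grips with 3 to 60 N. Pads are 19 mm wide; open, the fingers measure 117 mm over their backs; the gripper's body (75 mm by 190 mm) begins 51 mm behind the grasp point.
Start: joints at [1.361, 0.385, 0.008, 0, -1.194, -0.259], TCP at [282.351, 557.563, 197.05] pointing down, gripper open.
Joint ranges: [-3.14, 3.14], [-1.21, 2.06], [-1.07, 1.41], [-3.16, 2.05], [-2.99, -0.16], [-3.1, 3.1]. Speed limits (rad/s): [2.79, 2.79, 3.14, 3.14, 3.14, 3.14].

INTERFACE

Orientations are given as a unit quaternion [w, x, y, z].
In Python, from station import bot, grab_frame, get_calibration gives the robot as it stands. The module is installed in compiled form; this text tells all that it offers.
- The arm moves only by the tool jog_arm, never from a script. Its argument "series" is a list of rows, each an object with "gripper": the gripper's target within -1 to 1 (fully open at 1, half-way at 0, shut at -1); "dp": the shift along the tool's x, y, z as a fraction of full scale, a list of three; "turn": the turn, a rotation vector about the tool's x, y, z as a fraction of full scale, a list of three. In form: [{"gripper": gripper, "dp": [tx, ty, tz], "turn": [wx, wy, wz]}, ...]. A call has 1 to 5 rows; each row shifts and turns the commanded pose from where the row before left it, along the tool's axes as they then stand; what a row does not reach is not made up. Full scale, the value 1, is 0.02 m for a shift and 4 degrees for a turn. A row lasts 1/10 s, in which the tool goes at most 50 mm and 8.59 degrees, less where a joint would pass 70% of its speed; a pose out of reach is approached as far as the arm can. A call with a number of a shift or a turn outside -1 to 1 is refused whole. A call with a gripper value outside its range is refused whole. The fingers move at their own pace and stop on an object; "newtons" is the grip in N (left out, the last holds). Time passes only in rows, so rows that do not move let the fingers close. It gives the time, the measured TCP pose, the force, the opening and the grip force at its end, in the units of the state.
- bot.sense(): the state, without advancing time (a new reading comes with each control period).
- grab_frame(name): name is "scene" or "top"; returns the picture (400x640x3 uint8, red, green, blue); there is no depth.
- get_calibration(name): a dict with "vertical_fov" (degrees; the focal length in pixels is half the picture's height over the tangent of half this angle, whatever the lens; pixels are square), "cx", "cy" (the principal point, pixels), "k1" (the pictures are not rectified: a ray, as slopes to the right and down, at radius r is drawn at 1 + k1 r^2 times it, then the intrinsics apply), "world_from_camera" (4x4, takes a point from camera to world coordinates). Camera axes: x right, y down, z forward; pixel columns grow to the right and rows downward; lengths in mm; the calibration is good to about 2 mm. A picture is of the moment at which its call begins. get_calibration takes no time and is no camera call.
- bot.finish_job(): hands the job in; it is judged then, once.
The state is a dict: "clock": time; "qpos": joint angles; "qvel": joint speeds; "tau": joint torques, N m; "position": TCP position; "eef_rot": TCP orientation; "force": force on the tool from outside, world axes, zero at the start; "torque": the same for the moment, N m; "finger_gap": finger opening in mm; "grip_force": force on a finger pad.
Only numpy, scipy, OpenCV 4.12 (cv2) and the standard library are available. Lean on these libraries where they do the work, as an engineer would, in place of code of your own. Each camera call takes 0.05 s, during which the arm holds its last target. There are 200 camera calls.

TASK

Slide the amber cover of the curing box back, lay every coated popper body from the paper flat on the compartment floor, each in its own bay between the ridges, and slide the cover fully shut over them. Then work the keys of the timer unit one at a time: press the round key fully down for a moment (lamp ready), hold the square key down for at least 3 seconds (curing), then press the long bar key fully down for a moment (lamp off), letting each up before the next. Last, slide the cover fully back again so that the bodies can cool in their bays; press no key while the cover is open, and leave the vise, bottle, spool and fly box where they stand.

Things in the scene. Friction and masses are not known exactly. Their poses are not given: they have to be found in the camera images.
- box: Curing box: grey metal box fixed to the table, 240 mm deep (x) by 300 mm wide (y), 43 mm high without its cover; origin under its centre. The near (-x) half is an open-topped compartment, the far half a solid deck
- tray (a point): Middle of the compartment floor, 10 mm above the table. Inside it is 104 mm along x by 280 mm along y, walls 33 mm above this floor. Five black rubber ridges along x, 8 mm high, 14 mm wide, 60 mm from centre to centre, make four bays. x points to the far half of the box
- cover (a joint): Amber clear flat cover, 120 x 290 mm, 5 mm thick, sliding on the box top (underside 43.5, top 48.5 mm above the table) along the box's x: 0 = fully shut over the compartment, 0.118 m = fully back on the far half. Needs about 1.5 N to slide and stays where it is left
- cover_grip (a point): Middle of the upright aluminium rib on top of the cover, the rib being 12 mm thick (along the box's x), 80 mm long (y) and rising 28 mm above the cover; the point is 14 mm under the rib's top, 62.5 mm above the table; moves with the cover, axes as the box's
- key_round (a joint): Round key's travel down: 0 up, 0.008 m fully down; spring, about 5 N at the bottom, counts as pressed past 5 mm
- key_square (a joint): Square key's travel down, as the round key's
- key_bar (a joint): Bar key's travel down, as the round key's
- round_top (a point): Centre of the top of the round key (32 mm across). The three grey keys stand in a row 60 mm apart, in varying order, on a black timer unit 100 x 200 mm and 36 mm high that is fixed to the table; key tops stand 54 mm above the table when up, vertical travel
- square_top (a point): Centre of the top of the square key (30 x 30 mm)
- bar_top (a point): Centre of the top of the long bar key (50 x 18 mm, long along the unit's x)
- bay0 (a point): Middle of the floor of bay 0 (numbered from +y to -y) of the compartment: 104 mm long along x, 46 mm clear between its two ridges, 10 mm above the table; axes as the box's
- bay1 (a point): Middle of the floor of bay 1 (numbered from +y to -y) of the compartment: 104 mm long along x, 46 mm clear between its two ridges, 10 mm above the table; axes as the box's
- bay2 (a point): Middle of the floor of bay 2 (numbered from +y to -y) of the compartment: 104 mm long along x, 46 mm clear between its two ridges, 10 mm above the table; axes as the box's
- bay3 (a point): Middle of the floor of bay 3 (numbered from +y to -y) of the compartment: 104 mm long along x, 46 mm clear between its two ridges, 10 mm above the table; axes as the box's
- lure1_mid (a point): A wet-coated balsa popper body, 84 mm long (its x axis, cupped face at +x), square section 26 x 26 mm over the front 64 mm, 18 x 18 mm tail; 40 g. The point is its centre, halfway up (13 mm above what it lies on) and halfway along. It may lie on any long side. None if absent
- lure2_mid (a point): A wet-coated balsa popper body, 84 mm long (its x axis, cupped face at +x), square section 26 x 26 mm over the front 64 mm, 18 x 18 mm tail; 40 g. The point is its centre, halfway up (13 mm above what it lies on) and halfway along. It may lie on any long side. None if absent
- lure3_mid (a point): A wet-coated balsa popper body, 84 mm long (its x axis, cupped face at +x), square section 26 x 26 mm over the front 64 mm, 18 x 18 mm tail; 40 g. The point is its centre, halfway up (13 mm above what it lies on) and halfway along. It may lie on any long side. None if absent
- lure4_mid (a point): A wet-coated balsa popper body, 84 mm long (its x axis, cupped face at +x), square section 26 x 26 mm over the front 64 mm, 18 x 18 mm tail; 40 g. The point is its centre, halfway up (13 mm above what it lies on) and halfway along. It may lie on any long side. None if absent
- vise: Fly-tying vise with steel base, 130 x 100 mm, 160 mm high, off to the left; origin under its centre. Bystander: leave alone
- varnish: Small varnish bottle, 38 mm across, 75 mm high; origin under its centre. Bystander: leave alone
- spool: Black thread spool, 44 mm across, 55 mm high; origin under its centre. Bystander: leave alone
- flybox: Open black fly box, 70 x 150 x 30 mm; origin under its centre. Bystander: leave alone
Things that resemble listed ones, but are neither listed nor needed, are in the scene too. What is shaped like the part that bears lure2_mid but pink or red is not meant.

How it is judged (in metres and radians):
On the way, in this order (a step that is already met when the one before it is completed fails the run):
1. every body lies on the compartment floor in a bay of its own, the cover still open (x of lure1_mid in the frame of tray between -0.016 and 0.016 m and y of lure1_mid in the frame of tray between -0.115 and 0.115 m and z of each of lure1_mid, lure2_mid, lure3_mid, lure4_mid in the frame of tray below 0.0165 m and x of lure2_mid in the frame of tray between -0.016 and 0.016 m and y of lure2_mid in the frame of tray between -0.115 and 0.115 m and x of lure3_mid in the frame of tray between -0.016 and 0.016 m and y of lure3_mid in the frame of tray between -0.115 and 0.115 m and x of lure4_mid in the frame of tray between -0.016 and 0.016 m and y of lure4_mid in the frame of tray between -0.115 and 0.115 m and value of joint cover above 0.03 m), for 0.2 s.
2. the cover is slid fully shut over them (x of lure1_mid in the frame of tray between -0.016 and 0.016 m and y of lure1_mid in the frame of tray between -0.115 and 0.115 m and z of each of lure1_mid, lure2_mid, lure3_mid, lure4_mid in the frame of tray below 0.0165 m and x of lure2_mid in the frame of tray between -0.016 and 0.016 m and y of lure2_mid in the frame of tray between -0.115 and 0.115 m and x of lure3_mid in the frame of tray between -0.016 and 0.016 m and y of lure3_mid in the frame of tray between -0.115 and 0.115 m and x of lure4_mid in the frame of tray between -0.016 and 0.016 m and y of lure4_mid in the frame of tray between -0.115 and 0.115 m and value of joint cover below 0.005 m), for 0.2 s.
3. the round key alone is pressed down, cover shut (value of joint key_round above 0.005 m and value of joint cover below 0.005 m and value of joint each of key_square, key_bar below 0.002 m), for 0.1 s.
4. the square key alone is held down, cover shut (value of joint key_square above 0.005 m and value of joint cover below 0.005 m and value of joint each of key_round, key_bar below 0.002 m), for 2.5 s.
5. the bar key alone is pressed down, cover shut (value of joint key_bar above 0.005 m and value of joint cover below 0.005 m and value of joint each of key_round, key_square below 0.002 m), for 0.1 s.
At the end, for the whole second after the job is handed in: The cover is slid back again to within 10 mm of fully back, every present body lies at rest flat on the compartment floor in a bay of its own (centre under 16.5 mm above the floor), and all keys are up again (within 2 mm) (x of lure1_mid in the frame of tray between -0.016 and 0.016 m and y of lure1_mid in the frame of tray between -0.115 and 0.115 m and z of each of lure1_mid, lure2_mid, lure3_mid, lure4_mid in the frame of tray below 0.0165 m and x of lure2_mid in the frame of tray between -0.016 and 0.016 m and y of lure2_mid in the frame of tray between -0.115 and 0.115 m and x of lure3_mid in the frame of tray between -0.016 and 0.016 m and y of lure3_mid in the frame of tray between -0.115 and 0.115 m and x of lure4_mid in the frame of tray between -0.016 and 0.016 m and y of lure4_mid in the frame of tray between -0.115 and 0.115 m and value of joint cover above 0.108 m and value of joint each of key_round, key_square, key_bar below 0.002 m and linear speed of each of lure1, lure2, lure3, lure4 below 0.02 m/s); the robot touches nothing.
It fails at once if a key is pressed while the cover is open (value of joint cover above 0.015 m and value of joint any of key_round, key_square, key_bar above 0.004 m).
It fails at once if two keys are pressed at once (value of joint each of key_round, key_square above 0.004 m or value of joint each of key_round, key_bar above 0.004 m or value of joint each of key_square, key_bar above 0.004 m).
It fails at once if the vise, bottle, spool or fly box is disturbed (moved over 25 mm) (distance of any of vise, varnish, spool, flybox from where it was at the start of the episode above 0.025 m).
Of lure1, lure2, lure3, lure4 only 2 to 4 are there at a start; the rules pass over those that are not, and their reading is None.
At some moment in a run one of lure1, lure2, lure3, lure4 may be knocked a few centimetres aside while the robot is not near it.
Once in a run the grip may slacken for a moment while it holds something.
It also fails if it takes over 210 s, if anything falls off the work surface, if the arm or the gripper's body presses on something with over 40 N, if the wrist force passes 120 N, or if a joint passes its speed limit or range.

## Working session

There is one attempt and no reset: what is moved stays moved. The work goes in short steps, Python scripts to look and compute and a tool call to move; the robot and the scene stay as the last step left them, time stands still between calls to the robot, and variables do not carry over. Pictures are saved under pics/ and viewed, at most 14 in all, crops included, and the job is handed in when it is done.

Besides the shell and the picture viewer there is one more tool, called after "Emit:" as name(argument=value, ...), one argument or row to a line, values as JSON. jog_arm: Moves the arm, as the interface text tells. Its arguments: {"type":"object","properties":{"series":{"type":"array","items":{"type":"object","properties":{"gripper":{"type":"number"},"dp":{"type":"array","items":{"type":"number","minimum":-1,"maximum":1}},"turn":{"type":"array","items":{"type":"number","minimum":-1,"maximum":1}}}}},"newtons":{"type":"number"}},"required":["series"]}

```bash
mkdir -p pics; cat > h.py <<'E'
import numpy as np, cv2
from station import bot, grab_frame, get_calibration
def cal(n):
    c=get_calibration(n); f=200/np.tan(np.radians(c['vertical_fov'])/2); return c,f,np.array(c['world_from_camera'])
def p2w(n,u,v,z):
    c,f,T=cal(n); d=np.array([(u-c['cx'])/f,(v-c['cy'])/f]); s=d.copy()
    for _ in range(20): s=d/(1+c['k1']*(s@s))
    r=T[:3,:3]@np.array([s[0],s[1],1]); o=T[:3,3]
    return o+r*(z-o[2])/r[2]
def w2p(n,p):
    c,f,T=cal(n); q=T[:3,:3].T@(np.array(p)-T[:3,3]); s=q[:2]/q[2]; s=s*(1+c['k1']*(s@s))
    return f*s+[c['cx'],c['cy']]
def snap(n,name):
    im=grab_frame(n); cv2.imwrite(f'pics/{name}.png',im[:,:,::-1]); return im
E
python3 - <<'E'
from h import *
snap('top','t1'); snap('scene','s1')
for n in('top','scene'): print(get_calibration(n))
print(bot.sense(), bot.grasp_offset)
E
```

```text
{'vertical_fov': 45.481206540912, 'cx': 323.8278015153933, 'cy': 189.5102672249366, 'k1': -0.04841368500831528, 'world_from_camera': array([[ 1.69000176e-02, -9.93652769e-01,  1.11214047e-01,
         3.97190504e+02],
       [-9.99572379e-01, -1.94450385e-02, -2.18391977e-02,
         7.41209057e+01],
       [ 2.38631406e-02, -1.10797406e-01, -9.93556483e-01,
         1.56190110e+03],
       [ 0.00000000e+00,  0.00000000e+00,  0.00000000e+00,
         1.00000000e+00]])}
{'vertical_fov': 52.80163843689612, 'cx': 316.21514836939673, 'cy': 196.72565650955997, 'k1': 0.013051771251222068, 'world_from_camera': array([[ 4.98860730e-01,  4.98855367e-01, -7.08718065e-01,
         1.32733830e+03],
       [ 8.66651823e-01, -2.80287846e-01,  4.12738829e-01,
        -3.71467648e+02],
       [ 7.25192078e-03, -8.20110996e-01, -5.72158513e-01,
         6.70653604e+02],
       [ 0.00000000e+00,  0.00000000e+00,  0.00000000e+00,
         1.00000000e+00]])}
{'clock': 0.1, 'qpos': array([ 1.36060797e+00,  3.85462797e-01,  6.76413355e-03, -4.26452858e-04,
       -1.19399314e+00, -2.58584653e-01]), 'qvel': array([-4.63046539e-05, -6.66370891e-04,  1.08589051e-03,  1.08838855e-04,
        2.71502679e-04, -7.57182132e-04]), 'tau': array([ 3.90633277e-04, -3.91686809e+01,  1.87936950e+01,  4.23192456e+00,
        1.34778305e-02, -7.20406501e-05]), 'position': array([282.10342152, 557.05590505, 196.08112388]), 'eef_rot': array([ 9.52254675e-04,  9.72638283e-01, -2.32322692e-01, -1.75203962e-04]), 'force': array([-0.83712656,  0.1988899 ,  0.48783641]), 'torque': array([-0.0303258 , -0.03363317, -0.02542424]), 'grip_force': 0.0, 'finger_gap': 87.50685535493172} 18.700000000000003
```

View pics/t1.png

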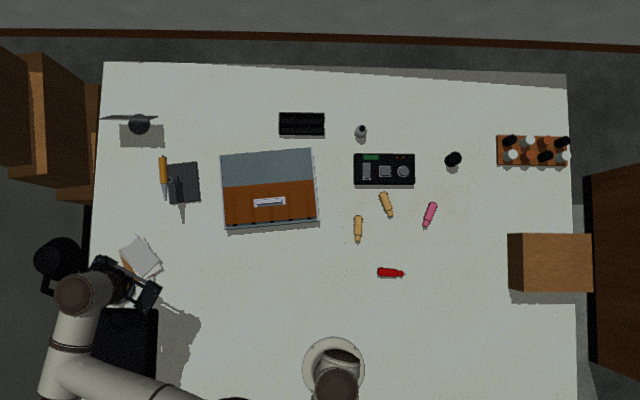

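View pics/s1.png

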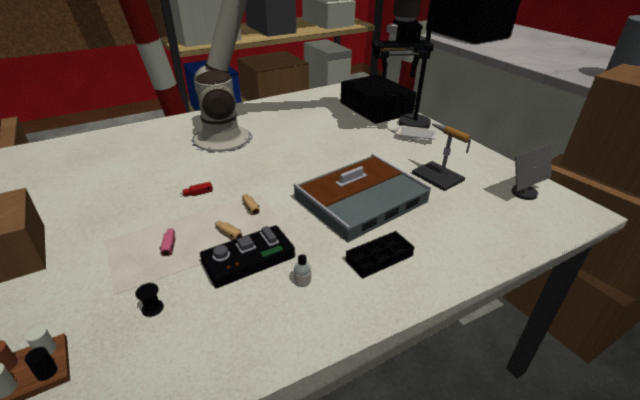

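Two tan bodies lie near the timer at about top (358,229) and (386,205). Red (390,272) and pink (430,215) are decoys. The box is shut at about (269,188), and the timer at (384,169). Next I'll zoom in.

```bash
python3 - <<'E'
from h import *
t=cv2.imread('pics/t1.png'); s=cv2.imread('pics/s1.png')
cv2.imwrite('pics/t1c.png',cv2.resize(t[140:290,210:430],None,fx=3.6,fy=3.6,interpolation=cv2.INTER_CUBIC))
cv2.imwrite('pics/s1c.png',cv2.resize(s[150:300,190:440],None,fx=3.2,fy=3.2,interpolation=cv2.INTER_CUBIC))
hsv=cv2.cvtColor(t,cv2.COLOR_BGR2HSV)
m=cv2.inRange(hsv,(10,80,120),(30,255,255)); m[:, :330]=0;m[:,420:]=0;m[:180]=0
n,l,st,c=cv2.connectedComponentsWithStats(m)
for i in range(1,n):
    if st[i,4]<30: continue
    r=cv2.minAreaRect(np.argwhere(l==i)[:,::-1].astype(np.float32)); bx=cv2.boxPoints(r)
    print(st[i],c[i],r)
    e=[p2w('top',*q,13)[:2].round(1) for q in bx]; print(e, p2w('top',*r[0],13))
E
```

```text
[379 192  14  24 142] [386.1971831 202.3943662] ((386.85565185546875, 203.17526245117188), (24.165239334106445, 6.904354095458984), 66.03751373291016)
[array([ 560.8, -140.2]), array([ 570.5, -160.9]), array([ 498.6, -193.3]), array([ 489. , -172.7])] [ 529.64667204 -166.80171704   13.        ]
[355 216   7  25 149] [357.75838926 226.77852349] ((358.0, 228.0), (24.0, 6.0), 90.0)
[array([485.9, -62.8]), array([486.2, -82.4]), array([408.5, -83.1]), array([408.1, -63.6])] [447.06987445 -72.96034761  13.        ]
```

View pics/t1c.png

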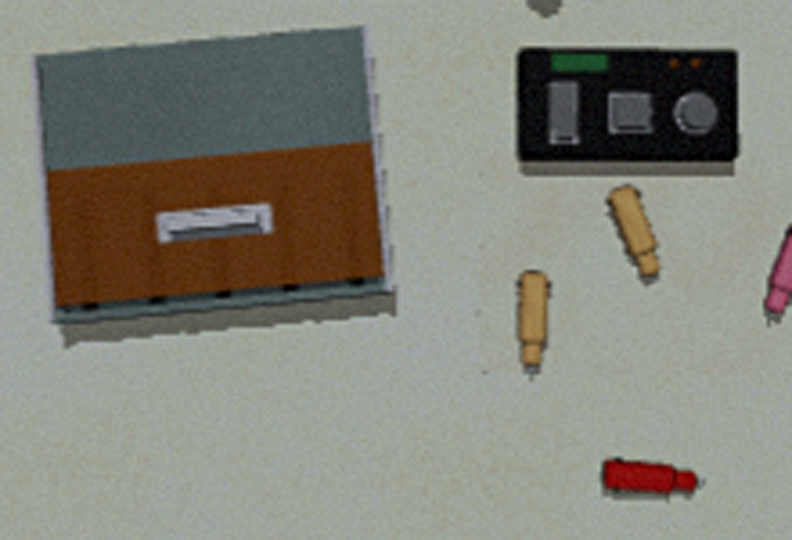

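View pics/s1c.png

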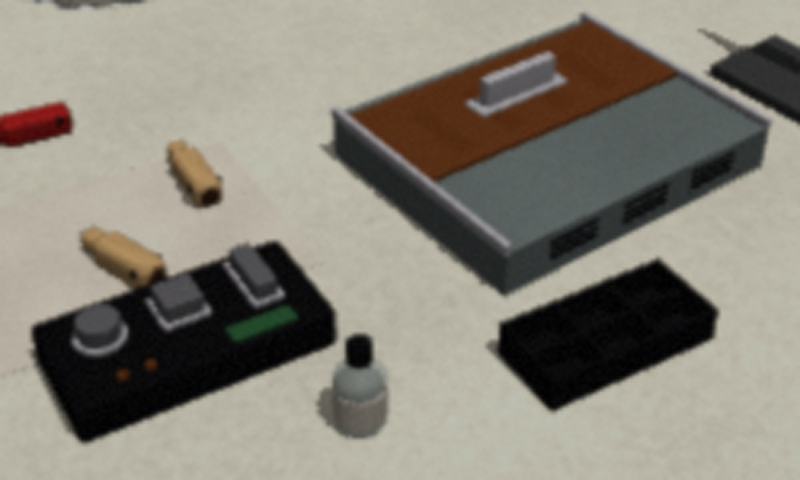

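The zoom shows the keys in crop order bar (563,112), square (630,112), round (696,112). The rib is at (215,215) and the box has about +5° yaw. Both bodies have their cup end at +x.

```bash
python3 - <<'E'
from h import *
f=lambda u,v,z:p2w('top',u/3.6+210-.36,v/3.6+140-.36,z)
g=lambda u,v,z:p2w('scene',u/3.2+190-.34,v/3.2+150-.34,z)
for nm,a in dict(bar=(563,110),sq=(630,111),rnd=(696,111),coverNL=(57,305),coverNR=(384,275),coverFL=(47,170),coverFR=(371,143)).items():
    print(nm,f(*a,54 if nm in('bar','sq','rnd') else 48.5).round(1))
for nm,a in dict(farL=(38,55),farR=(364,27)).items(): print(nm,f(*a,48).round(1))
print('ribtop',[f(u,v,76.5)[:2].round(1) for u,v in((163,225),(266,212))])
print('scene: round',g(96,315,54),'sq',g(178,288,54),'bar',g(255,266,54))
print('scene farL',g(767,123,48),'farR',g(506,247,48),'coverF',g(680,73,48.5),g(436,180,48.5), 'ribtop ends',g(482,80,76.5),g(553,57,76.5))
print('lures A cup top',g(150,270,13),'tail',g(95,236,13),'B',g(208,190,13),g(180,150,13))
print('timer corners top',[f(u,v,36)[:2].round() for u,v in((518,48),(738,50),(737,160),(518,160))])
E
```

```text
bar [630.9 -93.2  54. ]
sq [ 631.2 -153.1   54. ]
rnd [ 632.5 -212.2   54. ]
coverNL [449.8 349.6  48.5]
coverNR [481.5  63.3  48.5]
coverFL [568.8 363.1  48.5]
coverFR [598.5  77.   48.5]
farL [671.9 375.5  48. ]
farR [703.3  85.3  48. ]
ribtop [array([519.7, 255.6]), array([532.7, 166.8])]
scene: round [ 632.28583696 -217.36012484   54.        ] sq [ 633.61889002 -156.46395918   54.        ] bar [638.45312479 -97.79282815  54.        ]
scene farL [674.40417017 374.30982893  48.        ] farR [705.23108091  80.7786692   48.        ] coverF [572.57926105 361.78725851  48.5       ] [605.47831162  78.49963664  48.5       ] ribtop ends [530.82504723 169.73374179  76.5       ] [529.00650113 246.80355619  76.5       ]
lures A cup top [ 556.62270259 -153.25643063   13.        ] tail [ 494.45497424 -176.75642319   13.        ] B [481.32857521 -72.70405853  13.        ] [413.82661799 -71.12768971  13.        ]
timer corners top [array([689., -54.]), array([ 692., -254.]), array([ 591., -253.]), array([587., -55.])]
```

Emit:
jog_arm(
  series=[
    {"gripper":-1,"dp":[0,0,0],"turn":[0,0,-1]},
    {"gripper":-1,"dp":[0,0,0],"turn":[0,0,-1]},
    {"gripper":-1,"dp":[0,0,0],"turn":[0,0,-1]},
    {"gripper":-1,"dp":[0,0,0],"turn":[0,0,-1]},
    {"gripper":-1,"dp":[0,0,0],"turn":[0,0,-1]},
  ],
  newtons=15,
)

```text
clock: 0.6
position: [282.2, 557.2, 196.4]
eef_rot: [0.001, 0.998, -0.058, -0.0]
force: [-0.0, 0.4, -0.3]
finger_gap: 54.5
grip_force: 0.0
```

Emit:
jog_arm(
  series=[
    {"gripper":-1,"dp":[0,0,0],"turn":[0,0,-1]},
    {"gripper":-1,"dp":[0,0,0],"turn":[0,0,-1]},
    {"gripper":-1,"dp":[0,0,0],"turn":[0,0,-1]},
    {"gripper":-1,"dp":[0,0,0],"turn":[0,0,-0.3]},
    {"gripper":-1,"dp":[0,0,0],"turn":[0,0,0]},
  ],
)

```text
clock: 1.1
position: [282.2, 557.4, 196.7]
eef_rot: [0.0, 0.998, 0.055, -0.0]
force: [-0.1, 0.8, 0.1]
finger_gap: 14.8
grip_force: 0.0
```

```bash
cat >> h.py <<'E'
def st():
    s=bot.sense(); w,x,y,z=s['eef_rot']; psi=np.degrees(np.arctan2(2*(x*y+w*z),1-2*(y*y+z*z)))
    return s,np.array(s['position']),psi
def go(x,y,z,yaw=None):
    s,p,psi=st(); d=np.array([x,y,z])-p; a=np.radians(psi)
    t=np.array([d[0]*np.cos(a)+d[1]*np.sin(a), d[0]*np.sin(a)-d[1]*np.cos(a), -d[2]])/20
    print('clk %.2f pos %s psi %.2f gap %.1f grip %.1f F %s'%(s['clock'],p.round(1),psi,s['finger_gap'],s['grip_force'],s['force'].round(1)))
    print('units total',t.round(2),'turn', None if yaw is None else round(-(yaw-psi)/4,2))
E
python3 - <<'E'
from h import *
# approach: near side of rib, rib centre ~ (526,211), box yaw 6.3
go(526.2-32,211-3.5,110,6.3)
im=cv2.imread('pics/t1.png'); hsv=cv2.cvtColor(im,cv2.COLOR_BGR2HSV)
m=cv2.inRange(hsv,(10,60,90),(32,255,255)); m[:, :330]=0;m[:,420:]=0;m[:180]=0
n,l,s,c=cv2.connectedComponentsWithStats(m)
for i in range(1,n):
    if s[i,4]<30: continue
    P=np.array([p2w('top',u,v,16)[:2] for v,u in np.argwhere(l==i)]); cc=P.mean(0); w,V=np.linalg.eigh(np.cov((P-cc).T)); d=V[:,1]*np.sign(V[0,1]); e=(P-cc)@d
    print(len(P),cc, np.degrees(np.arctan2(d[1],d[0])),e.min(),e.max(), cc+d*(e.max()+e.min())/2)
E
```

```text
clk 1.10 pos [282.2 557.4 196.7] psi 6.29 gap 14.8 grip 0.0 F [-0.1  0.8  0.1]
units total [ 8.62 18.55  4.33] turn -0.0
173 [ 530.87924248 -164.16306237] 20.727043306827152 -43.994336596943235 38.63985430886879 [ 528.37528018 -165.11058173]
181 [449.5879115  -71.20026631] -1.0539909233102558 -41.60026588658714 39.293884845374784 [448.43491609 -71.17905386]
```

Emit:
jog_arm(
  series=[
    {"gripper":-1,"dp":[0.43,0.93,0],"turn":[0,0,0]},
    {"gripper":-1,"dp":[0.43,0.93,0],"turn":[0,0,0]},
    {"gripper":-1,"dp":[0.43,0.93,0],"turn":[0,0,0]},
    {"gripper":-1,"dp":[0.43,0.93,0],"turn":[0,0,0]},
    {"gripper":-1,"dp":[0.43,0.93,0],"turn":[0,0,0]},
  ],
)

```text
clock: 1.6
position: [336.5, 467.9, 197.3]
eef_rot: [-0.0, 0.998, 0.055, 0.0]
force: [0.8, 0.3, 0.1]
finger_gap: 0.6
grip_force: 0.0
```

Emit:
jog_arm(
  series=[
    {"gripper":-1,"dp":[0.43,0.93,0],"turn":[0,0,0]},
    {"gripper":-1,"dp":[0.43,0.93,0],"turn":[0,0,0]},
    {"gripper":-1,"dp":[0.43,0.93,0],"turn":[0,0,0]},
    {"gripper":-1,"dp":[0.43,0.93,0],"turn":[0,0,0]},
    {"gripper":-1,"dp":[0.43,0.93,0],"turn":[0,0,0]},
  ],
)

```text
clock: 2.1
position: [389.2, 380.5, 197.2]
eef_rot: [-0.0, 0.998, 0.055, 0.0]
force: [-0.3, 1.1, -0.1]
finger_gap: 0.3
grip_force: 0.0
```

Emit:
jog_arm(
  series=[
    {"gripper":-1,"dp":[0.43,0.93,0.2],"turn":[0,0,0]},
    {"gripper":-1,"dp":[0.43,0.93,0.4],"turn":[0,0,0]},
    {"gripper":-1,"dp":[0.43,0.93,0.4],"turn":[0,0,0]},
    {"gripper":-1,"dp":[0.43,0.93,0.4],"turn":[0,0,0]},
    {"gripper":-1,"dp":[0.43,0.93,0.4],"turn":[0,0,0]},
  ],
)

```text
clock: 2.6
position: [442.0, 292.8, 160.9]
eef_rot: [-0.0, 0.998, 0.055, 0.0]
force: [-0.8, 0.4, -0.4]
finger_gap: 0.3
grip_force: 0.0
```

Emit:
jog_arm(
  series=[
    {"gripper":-1,"dp":[0.43,0.93,0.4],"turn":[0,0,0]},
    {"gripper":-1,"dp":[0.43,0.93,0.5],"turn":[0,0,0]},
    {"gripper":-1,"dp":[0.43,0.93,0.5],"turn":[0,0,0]},
    {"gripper":-1,"dp":[0.43,0.93,0.5],"turn":[0,0,0]},
    {"gripper":-1,"dp":[0.43,0.93,0.5],"turn":[0,0,0]},
  ],
)

```text
clock: 3.1
position: [494.9, 205.1, 112.9]
eef_rot: [-0.0, 0.998, 0.055, 0.0]
force: [-0.2, -0.3, -0.3]
finger_gap: 0.7
grip_force: 0.0
```

Emit:
jog_arm(
  series=[
    {"gripper":-1,"dp":[0,0,0],"turn":[0,0,0]},
    {"gripper":-1,"dp":[0,0,0],"turn":[0,0,0]},
  ],
)

```text
clock: 3.3
position: [494.6, 205.9, 113.1]
eef_rot: [0.0, 0.999, 0.055, 0.0]
force: [0.3, -0.5, 1.1]
finger_gap: 0.5
grip_force: 0.0
```

```bash
python3 - <<'E'
from h import *
go(526.2-32,211-3.5,62,6.3); go(526-15+118-14,211+11,62)
E
```

```text
clk 3.30 pos [494.6 205.9 113.1] psi 6.26 gap 0.5 grip 0.0 F [ 0.3 -0.5  1.1]
units total [-0.01 -0.08  2.56] turn -0.01
clk 3.30 pos [494.6 205.9 113.1] psi 6.26 gap 0.5 grip 0.0 F [ 0.3 -0.5  1.1]
units total [ 6.07 -0.14  2.56] turn None
```

Emit:
jog_arm(
  series=[
    {"gripper":-1,"dp":[0,0,0.85],"turn":[0,0,0]},
    {"gripper":-1,"dp":[0,0,0.85],"turn":[0,0,0]},
    {"gripper":-1,"dp":[0,0,0.85],"turn":[0,0,0]},
    {"gripper":-1,"dp":[0.3,0,0],"turn":[0,0,0]},
    {"gripper":-1,"dp":[0.4,0,0],"turn":[0,0,0]},
  ],
)

```text
clock: 3.8
position: [509.0, 209.1, 62.9]
eef_rot: [-0.0, 0.998, 0.056, 0.001]
force: [0.4, -0.2, -0.2]
finger_gap: 0.2
grip_force: 0.0
```

Emit:
jog_arm(
  series=[
    {"gripper":-1,"dp":[0.5,0,0],"turn":[0,0,0]},
    {"gripper":-1,"dp":[0.5,0,0],"turn":[0,0,0]},
    {"gripper":-1,"dp":[0.5,0,0],"turn":[0,0,0]},
    {"gripper":-1,"dp":[0.5,0,0],"turn":[0,0,0]},
    {"gripper":-1,"dp":[0.5,0,0],"turn":[0,0,0]},
  ],
)

```text
clock: 4.3
position: [559.0, 213.9, 62.1]
eef_rot: [-0.0, 0.998, 0.055, 0.0]
force: [-0.2, 0.9, -0.2]
finger_gap: 0.7
grip_force: 0.0
```

Emit:
jog_arm(
  series=[
    {"gripper":-1,"dp":[0.5,0,0],"turn":[0,0,0]},
    {"gripper":-1,"dp":[0.5,0,0],"turn":[0,0,0]},
    {"gripper":-1,"dp":[0.5,0,0],"turn":[0,0,0]},
    {"gripper":-1,"dp":[0.5,0,0],"turn":[0,0,0]},
    {"gripper":-1,"dp":[0.4,0,0],"turn":[0,0,0]},
  ],
)

```text
clock: 4.8
position: [606.6, 219.3, 62.0]
eef_rot: [0.0, 0.998, 0.055, 0.0]
force: [-0.5, 0.0, -0.9]
finger_gap: 0.6
grip_force: 0.0
```

Emit:
jog_arm(
  series=[
    {"gripper":-1,"dp":[0.1,0,0],"turn":[0,0,0]},
    {"gripper":-1,"dp":[0.1,0,0],"turn":[0,0,0]},
    {"gripper":-1,"dp":[0,0,0],"turn":[0,0,0]},
  ],
)

```text
clock: 5.1
position: [609.6, 219.6, 62.0]
eef_rot: [0.0, 0.998, 0.055, -0.0]
force: [-0.1, 0.0, 0.1]
finger_gap: 0.5
grip_force: 0.0
```

Emit:
jog_arm(
  series=[
    {"gripper":-1,"dp":[0.1,0,0],"turn":[0,0,0]},
    {"gripper":-1,"dp":[0.1,0,0],"turn":[0,0,0]},
    {"gripper":-1,"dp":[0.1,0,0],"turn":[0,0,0]},
  ],
)

```text
clock: 5.4
position: [615.7, 220.4, 62.2]
eef_rot: [-0.0, 0.998, 0.055, 0.0]
force: [-0.8, -0.2, 0.4]
finger_gap: 0.5
grip_force: 0.0
```

```bash
python3 - <<'E'
from h import *
t=snap('top','t2')[:,:,::-1]
cv2.imwrite('pics/t2c.png',cv2.resize(t[140:290,210:430],None,fx=3.6,fy=3.6,interpolation=cv2.INTER_CUBIC))
go(0,0,0)
E
```

```text
clk 5.45 pos [616.1 220.5  62.2] psi 6.35 gap 0.7 grip 0.0 F [0.1 0.6 0.9]
units total [-31.83   7.55   3.11] turn None
```

View pics/t2c.png

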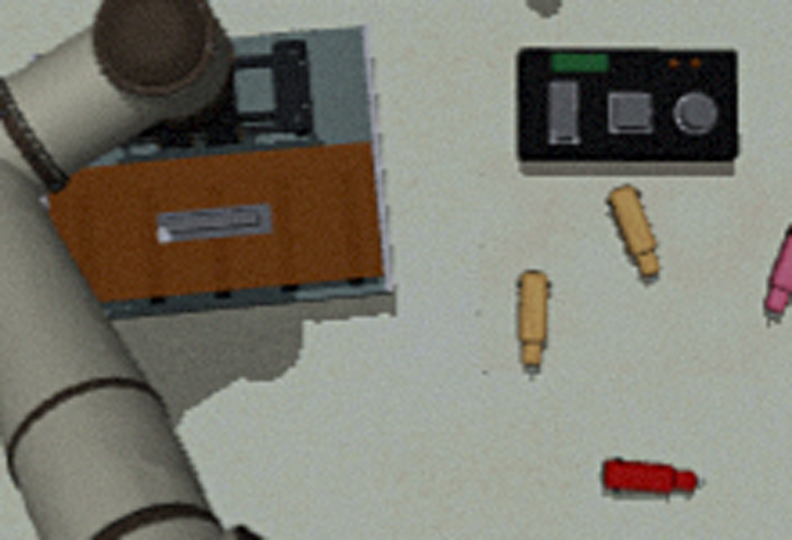

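The cover hasn't moved: the rib is still at crop (215,222), though the tool now stands beyond it. I'll check with the scene camera.

```bash
python3 - <<'E'
from h import *
t=snap('scene','s2')[:,:,::-1]
cv2.imwrite('pics/s2c.png',cv2.resize(t[100:280,240:480],None,fx=3.2,fy=3.2,interpolation=cv2.INTER_CUBIC))
s,p,_=st()
print(w2p('scene',p), (w2p('scene',p)-[240,100])*3.2, (w2p('top',p)-[210,140])*3.6)
E
```

```text
[372.65142942 188.74298671] [424.48457413 283.97755749] [207.28204007 116.93836932]
```

View pics/s2c.png

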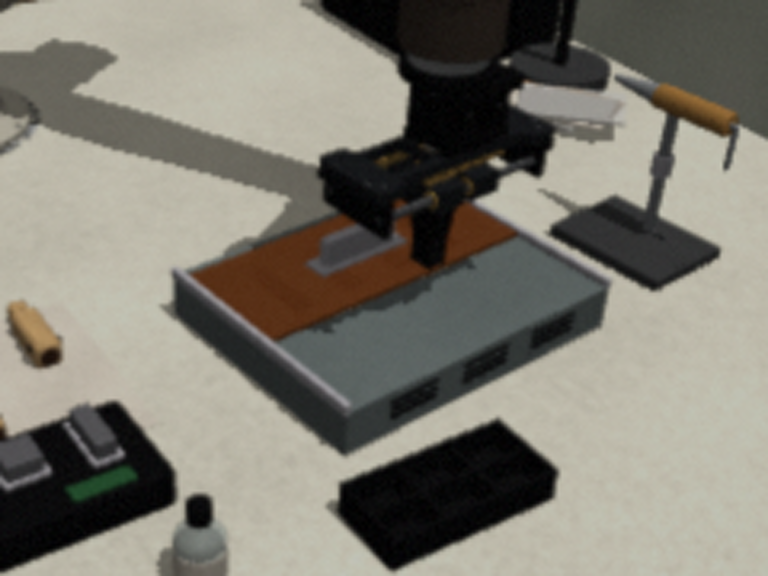

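The projected TCP lands at (424,284), but the visible fingertip ends near (430,268). The fingers may be standing higher than the state reads, so I'll probe the deck gently.

Emit:
jog_arm(
  series=[
    {"gripper":-1,"dp":[0.3,0,0.3],"turn":[0,0,0]},
    {"gripper":-1,"dp":[0,0,0.2],"turn":[0,0,0]},
    {"gripper":-1,"dp":[0,0,0],"turn":[0,0,0]},
  ],
)

```text
clock: 5.8
position: [621.0, 220.6, 50.7]
eef_rot: [0.0, 0.998, 0.055, -0.001]
force: [-0.6, 0.4, 0.6]
finger_gap: 0.6
grip_force: 0.0
```

Emit:
jog_arm(
  series=[
    {"gripper":-1,"dp":[0,0,0.15],"turn":[0,0,0]},
    {"gripper":-1,"dp":[0,0,0.1],"turn":[0,0,0]},
    {"gripper":-1,"dp":[0,0,0],"turn":[0,0,0]},
  ],
)

```text
clock: 6.1
position: [621.3, 220.8, 46.6]
eef_rot: [0.0, 0.998, 0.055, -0.0]
force: [-0.7, -1.3, -0.2]
finger_gap: 0.4
grip_force: 0.0
```

Emit:
jog_arm(
  series=[
    {"gripper":-1,"dp":[0,0,0.1],"turn":[0,0,0]},
    {"gripper":-1,"dp":[0,0,0.1],"turn":[0,0,0]},
    {"gripper":-1,"dp":[0,0,0],"turn":[0,0,0]},
  ],
)

```text
clock: 6.4
position: [621.3, 220.9, 42.7]
eef_rot: [0.0, 0.998, 0.055, -0.0]
force: [0.3, 0.3, 0.3]
finger_gap: 0.4
grip_force: 0.0
```

```bash
python3 - <<'E'
from h import *
t=snap('scene','s3')[:,:,::-1]
cv2.imwrite('pics/s3c.png',cv2.resize(t[130:250,300:460],None,fx=5,fy=5,interpolation=cv2.INTER_CUBIC))
s,p,_=st()
for q in((0,0,0),(0,15,0),(0,-15,0),(0,0,13),(10,0,0),(-10,0,0)): print(q,(w2p('scene',p+q)-[300,130])*5)
E
```

```text
(0, 0, 0) [367.07854007 327.5658339 ]
(0, 15, 0) [389.09225698 319.96788083]
(0, -15, 0) [344.81934803 335.24883958]
(0, 0, 13) [369.19360292 307.93262445]
(10, 0, 0) [378.09699695 336.69097565]
(-10, 0, 0) [356.2014566  318.55746009]
```

View pics/s3c.png

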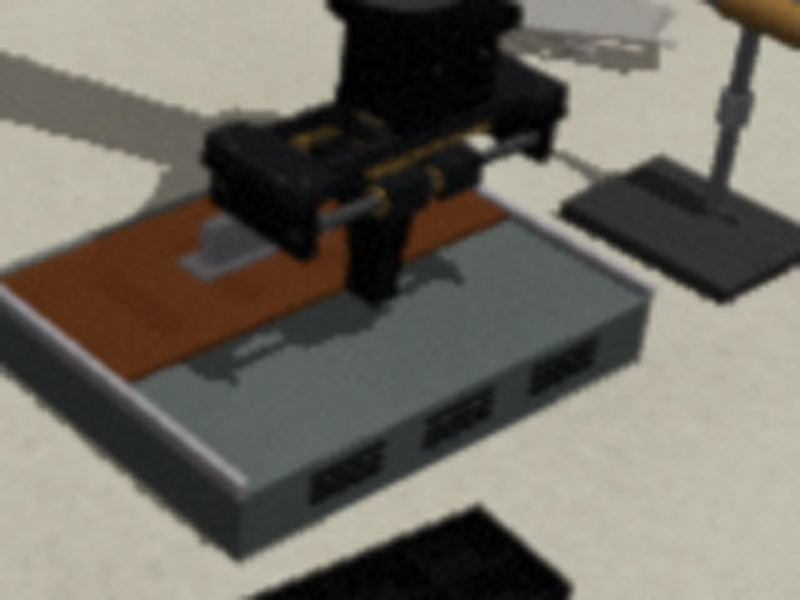

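Emit:
jog_arm(
  series=[
    {"gripper":-1,"dp":[0,0,0.15],"turn":[0,0,0]},
    {"gripper":-1,"dp":[0,0,0.15],"turn":[0,0,0]},
    {"gripper":-1,"dp":[0,0,0.15],"turn":[0,0,0]},
  ],
)

```text
clock: 6.75
position: [621.5, 220.9, 33.7]
eef_rot: [0.0, 0.998, 0.055, -0.0]
force: [-0.4, -0.6, 0.1]
finger_gap: 0.3
grip_force: 0.0
```

Emit:
jog_arm(
  series=[
    {"gripper":-1,"dp":[0,0,0.1],"turn":[0,0,0]},
    {"gripper":-1,"dp":[0,0,0.1],"turn":[0,0,0]},
    {"gripper":-1,"dp":[0,0,0],"turn":[0,0,0]},
  ],
)

```text
clock: 7.05
position: [621.3, 220.8, 29.6]
eef_rot: [0.0, 0.998, 0.055, -0.0]
force: [-0.8, -1.0, 0.2]
finger_gap: 0.4
grip_force: 0.0
```

Emit:
jog_arm(
  series=[
    {"gripper":-1,"dp":[0,0,0.1],"turn":[0,0,0]},
    {"gripper":-1,"dp":[0,0,0.05],"turn":[0,0,0]},
    {"gripper":-1,"dp":[0,0,0],"turn":[0,0,0]},
  ],
)

```text
clock: 7.35
position: [621.5, 220.9, 26.9]
eef_rot: [0.0, 0.998, 0.055, -0.0]
force: [1.0, -0.8, -1.2]
finger_gap: 0.6
grip_force: 0.0
```

Emit:
jog_arm(
  series=[
    {"gripper":-1,"dp":[0,0,0.05],"turn":[0,0,0]},
    {"gripper":-1,"dp":[0,0,0.05],"turn":[0,0,0]},
    {"gripper":-1,"dp":[0,0,0],"turn":[0,0,0]},
  ],
)

```text
clock: 7.65
position: [621.5, 220.9, 24.9]
eef_rot: [0.0, 0.998, 0.055, -0.0]
force: [-0.5, -1.0, 0.4]
finger_gap: 0.2
grip_force: 0.0
```

Emit:
jog_arm(
  series=[
    {"gripper":-1,"dp":[0,0,0.05],"turn":[0,0,0]},
    {"gripper":-1,"dp":[0,0,0.05],"turn":[0,0,0]},
    {"gripper":-1,"dp":[0,0,0],"turn":[0,0,0]},
  ],
)

```text
clock: 7.95
position: [621.4, 220.9, 22.8]
eef_rot: [0.0, 0.998, 0.055, -0.0]
force: [-0.0, 0.1, 0.9]
finger_gap: 0.5
grip_force: 0.0
```

Emit:
jog_arm(
  series=[
    {"gripper":-1,"dp":[0,0,0.05],"turn":[0,0,0]},
    {"gripper":-1,"dp":[0,0,0.05],"turn":[0,0,0]},
    {"gripper":-1,"dp":[0,0,0],"turn":[0,0,0]},
  ],
)

```text
clock: 8.25
position: [621.5, 220.9, 20.8]
eef_rot: [0.0, 0.998, 0.055, -0.0]
force: [-0.2, 0.2, 0.1]
finger_gap: 0.0
grip_force: 0.0
```

```bash
python3 - <<'E'
from h import *
t=snap('scene','s4')[:,:,::-1]
cv2.imwrite('pics/s4c.png',cv2.resize(t[150:230,340:430],None,fx=7,fy=7,interpolation=cv2.INTER_CUBIC))
s,p,_=st(); print(p,s['tau'].round(1),s['force'])
for q in((10,0,0),(10,0,24),(10,0,19)): print(q,(w2p('scene',p+q)-[340,150])*7)
E
```

```text
[621.53452058 220.92203215  20.93717673] [  0.  -45.9  15.4   3.4   0.1  -0. ] [-0.29251763  0.47233305  0.35975825]
(10, 0, 0) [244.36733807 377.15989742]
(10, 0, 24) [249.96628937 327.11008903]
(10, 0, 19) [248.7880076  337.64034247]
```

View pics/s4c.png

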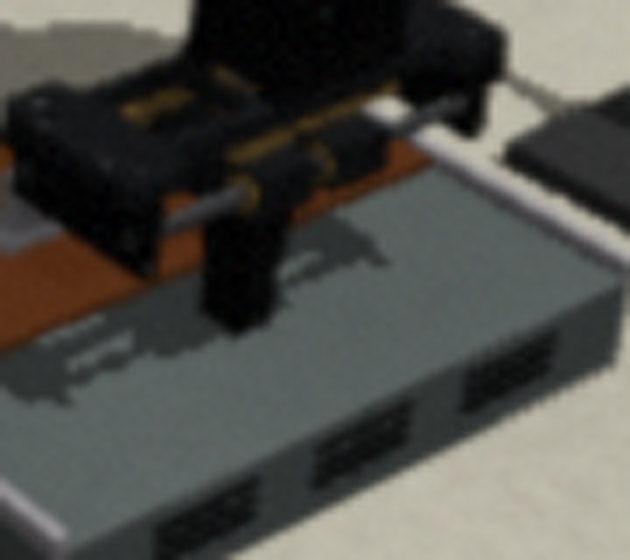

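Emit:
jog_arm(
  series=[
    {"gripper":-1,"dp":[0,0,0.05],"turn":[0,0,0]},
    {"gripper":-1,"dp":[0,0,0.05],"turn":[0,0,0]},
    {"gripper":-1,"dp":[0,0,0],"turn":[0,0,0]},
  ],
)

```text
clock: 8.6
position: [621.5, 220.9, 18.8]
eef_rot: [0.0, 0.998, 0.055, -0.0]
force: [-0.8, 0.2, 0.3]
finger_gap: 0.6
grip_force: 0.0
```

Emit:
jog_arm(
  series=[
    {"gripper":-1,"dp":[0,0,0.05],"turn":[0,0,0]},
    {"gripper":-1,"dp":[0,0,0.05],"turn":[0,0,0]},
    {"gripper":-1,"dp":[0,0,0],"turn":[0,0,0]},
  ],
)

```text
clock: 8.9
position: [621.7, 221.0, 18.0]
eef_rot: [0.0, 0.998, 0.056, 0.0]
force: [-2.0, -0.2, 4.2]
finger_gap: 0.5
grip_force: 2.4
```

Contact shows at a reading of 18.3 over the 43 mm deck, so the real fingertip is about 24.5 mm above the reported TCP. I'll redo the cover push with that offset.

Emit:
jog_arm(
  series=[
    {"gripper":-1,"dp":[0,0,-1],"turn":[0,0,0]},
    {"gripper":-1,"dp":[0,0,-1],"turn":[0,0,0]},
    {"gripper":-1,"dp":[0,0,-1],"turn":[0,0,0]},
    {"gripper":-1,"dp":[-1,0,0],"turn":[0,0,0]},
    {"gripper":-1,"dp":[-1,0,0],"turn":[0,0,0]},
  ],
)

```text
clock: 9.4
position: [581.9, 216.7, 77.5]
eef_rot: [-0.001, 0.998, 0.055, 0.001]
force: [-0.9, 0.6, -0.2]
finger_gap: 0.3
grip_force: 0.0
```

Emit:
jog_arm(
  series=[
    {"gripper":-1,"dp":[-1,0,0],"turn":[0,0,0]},
    {"gripper":-1,"dp":[-1,0,0],"turn":[0,0,0]},
    {"gripper":-1,"dp":[-1,0,0],"turn":[0,0,0]},
    {"gripper":-1,"dp":[-1,0,0],"turn":[0,0,0]},
    {"gripper":-1,"dp":[-0.4,0,0],"turn":[0,0,0]},
  ],
)

```text
clock: 9.9
position: [492.8, 206.4, 77.0]
eef_rot: [0.0, 0.998, 0.055, -0.0]
force: [0.6, -0.0, 0.4]
finger_gap: 0.4
grip_force: 0.0
```

Emit:
jog_arm(
  series=[
    {"gripper":-1,"dp":[0,0,0.7],"turn":[0,0,0]},
    {"gripper":-1,"dp":[0,0,0.7],"turn":[0,0,0]},
    {"gripper":-1,"dp":[0,0,0.7],"turn":[0,0,0]},
    {"gripper":-1,"dp":[0.3,0,0],"turn":[0,0,0]},
    {"gripper":-1,"dp":[0.4,0,0],"turn":[0,0,0]},
  ],
)

```text
clock: 10.4
position: [509.2, 208.6, 35.2]
eef_rot: [0.0, 0.998, 0.056, 0.0]
force: [-1.5, 2.5, 1.5]
finger_gap: 0.4
grip_force: 3.8
```

Emit:
jog_arm(
  series=[
    {"gripper":-1,"dp":[0.4,0,0],"turn":[0,0,0]},
    {"gripper":-1,"dp":[0.4,0,0],"turn":[0,0,0]},
    {"gripper":-1,"dp":[0.4,0,0],"turn":[0,0,0]},
    {"gripper":-1,"dp":[0.4,0,0],"turn":[0,0,0]},
    {"gripper":-1,"dp":[0.4,0,0],"turn":[0,0,0]},
  ],
)

```text
clock: 10.9
position: [548.9, 213.0, 35.4]
eef_rot: [-0.0, 0.998, 0.055, 0.0]
force: [-2.5, 0.6, 1.2]
finger_gap: 0.6
grip_force: 1.0
```

Now it's pushing. I'll keep going to the stop.

Emit:
jog_arm(
  series=[
    {"gripper":-1,"dp":[0.5,0,0],"turn":[0,0,0]},
    {"gripper":-1,"dp":[0.5,0,0],"turn":[0,0,0]},
    {"gripper":-1,"dp":[0.5,0,0],"turn":[0,0,0]},
    {"gripper":-1,"dp":[0.5,0,0],"turn":[0,0,0]},
    {"gripper":-1,"dp":[0.5,0,0],"turn":[0,0,0]},
  ],
)

```text
clock: 11.4
position: [598.7, 218.4, 35.1]
eef_rot: [0.0, 0.998, 0.055, 0.0]
force: [-1.7, 0.4, 0.9]
finger_gap: 0.6
grip_force: 1.0
```

Emit:
jog_arm(
  series=[
    {"gripper":-1,"dp":[0.15,0,0],"turn":[0,0,0]},
    {"gripper":-1,"dp":[0.15,0,0],"turn":[0,0,0]},
    {"gripper":-1,"dp":[0.15,0,0],"turn":[0,0,0]},
  ],
)

```text
clock: 11.7
position: [606.6, 219.1, 34.9]
eef_rot: [0.0, 0.998, 0.055, -0.0]
force: [-1.8, 0.7, 0.6]
finger_gap: 0.6
grip_force: 0.8
```

Emit:
jog_arm(
  series=[
    {"gripper":-1,"dp":[0.1,0,0],"turn":[0,0,0]},
    {"gripper":-1,"dp":[0.1,0,0],"turn":[0,0,0]},
    {"gripper":-1,"dp":[0,0,0],"turn":[0,0,0]},
  ],
)

```text
clock: 12.0
position: [610.8, 219.6, 34.9]
eef_rot: [0.0, 0.998, 0.055, 0.0]
force: [-1.5, -0.6, 0.2]
finger_gap: 0.7
grip_force: 0.3
```

Emit:
jog_arm(
  series=[
    {"gripper":-1,"dp":[0.1,0,0],"turn":[0,0,0]},
    {"gripper":-1,"dp":[0.1,0,0],"turn":[0,0,0]},
    {"gripper":-1,"dp":[0,0,0],"turn":[0,0,0]},
  ],
)

```text
clock: 12.3
position: [611.7, 219.6, 34.9]
eef_rot: [0.001, 0.998, 0.055, -0.003]
force: [-7.8, 0.8, 4.3]
finger_gap: 0.3
grip_force: 4.2
```

Emit:
jog_arm(
  series=[
    {"gripper":-1,"dp":[0.1,0,0],"turn":[0,0,0]},
    {"gripper":-1,"dp":[0.05,0,0],"turn":[0,0,0]},
    {"gripper":-1,"dp":[0,0,0],"turn":[0,0,0]},
  ],
)

```text
clock: 12.6
position: [611.6, 219.5, 34.9]
eef_rot: [0.002, 0.998, 0.055, -0.006]
force: [-15.2, 1.4, 9.1]
finger_gap: 0.2
grip_force: 7.8
```

Emit:
jog_arm(
  series=[
    {"gripper":0.3,"dp":[-0.4,0,0],"turn":[0,0,0]},
    {"gripper":0.3,"dp":[0,0,-1],"turn":[0,0,0]},
    {"gripper":0.3,"dp":[0,0,-1],"turn":[0,0,0]},
    {"gripper":0.3,"dp":[0,0,-1],"turn":[0,0,0]},
    {"gripper":0.3,"dp":[-0.7,0.7,-0.5],"turn":[0,0,0]},
  ],
)

```text
clock: 13.1
position: [600.4, 206.2, 107.5]
eef_rot: [-0.001, 0.998, 0.056, 0.004]
force: [0.1, -0.1, 0.3]
finger_gap: 32.4
grip_force: 0.0
```

Emit:
jog_arm(
  series=[
    {"gripper":0.3,"dp":[-0.9,0.9,0],"turn":[0,0,0]},
    {"gripper":0.3,"dp":[-0.9,0.9,0],"turn":[0,0,0]},
    {"gripper":0.3,"dp":[-0.9,0.9,0],"turn":[0,0,0]},
    {"gripper":0.3,"dp":[-0.9,0.9,0],"turn":[0,0,0]},
    {"gripper":0.3,"dp":[-0.9,0.9,0],"turn":[0,0,0]},
  ],
)

```text
clock: 13.6
position: [518.2, 104.3, 105.6]
eef_rot: [-0.0, 0.998, 0.055, 0.001]
force: [-0.3, 0.0, 0.7]
finger_gap: 56.3
grip_force: 0.0
```

Emit:
jog_arm(
  series=[
    {"gripper":0.3,"dp":[-0.9,0.9,0],"turn":[0,0,0]},
    {"gripper":0.3,"dp":[-0.9,0.9,0],"turn":[0,0,0]},
    {"gripper":0.3,"dp":[-0.9,0.9,0],"turn":[0,0,0]},
    {"gripper":0.3,"dp":[-0.9,0.9,0],"turn":[0,0,0]},
    {"gripper":0.3,"dp":[0,0,0],"turn":[0,0,0]},
  ],
)

```text
clock: 14.1
position: [452.7, 23.6, 105.4]
eef_rot: [-0.0, 0.999, 0.054, 0.0]
force: [0.8, 0.0, 0.2]
finger_gap: 56.7
grip_force: 0.0
```

```bash
cat >> h.py <<'E'
def lures(im):
    hsv=cv2.cvtColor(im,cv2.COLOR_RGB2HSV)
    m=cv2.inRange(hsv,(10,60,90),(32,255,255)); m[:, :330]=0;m[:,425:]=0;m[:150]=0
    n,l,s,c=cv2.connectedComponentsWithStats(m)
    for i in range(1,n):
        if s[i,4]<30: continue
        P=np.array([p2w('top',u,v,16)[:2] for v,u in np.argwhere(l==i)]); cc=P.mean(0); w,V=np.linalg.eigh(np.cov((P-cc).T)); d=V[:,1]*np.sign(V[0,1]); e=(P-cc)@d
        print('lure',len(P),'yaw',np.degrees(np.arctan2(d[1],d[0])).round(1),'mid',(cc+d*(e.max()+e.min())/2).round(1),'len',np.ptp(e).round())
E
python3 - <<'E'
from h import *
im=snap('top','t5'); lures(im)
cv2.imwrite('pics/t5c.png',cv2.resize(im[140:280,210:410,::-1],None,fx=4,fy=4,interpolation=cv2.INTER_CUBIC))
go(448,-72,60,-0.5)
E
```

```text
lure 175 yaw 20.7 mid [ 528.3 -165. ] len 83.0
clk 14.15 pos [454.4  24.6 105.7] psi 6.28 gap 56.5 grip 0.0 F [ 0.6 -0.7  1.2]
units total [-0.85  4.77  2.29] turn 1.69
```

View pics/t5c.png

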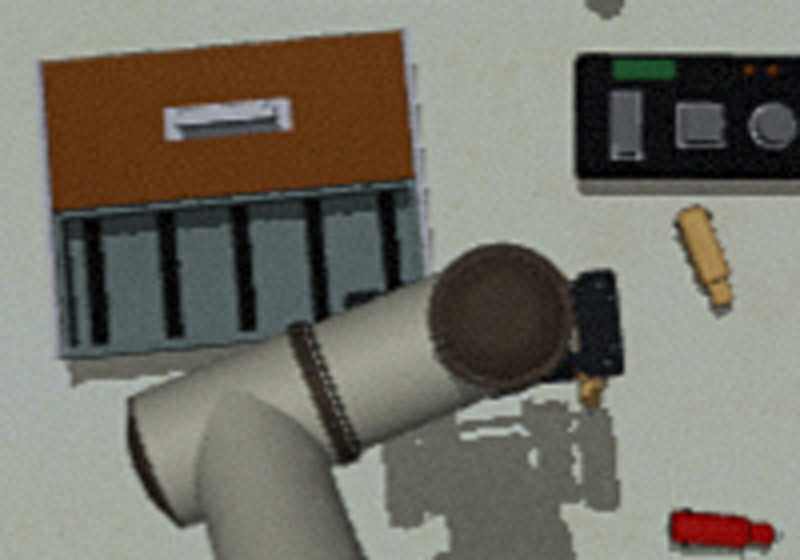

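The cover is fully back, the ridges are visible (crop x of about 95/170/243/315/390), and body A is unmoved.

Emit:
jog_arm(
  series=[
    {"gripper":0.3,"dp":[-0.1,0.9,0],"turn":[0,0,0.85]},
    {"gripper":0.3,"dp":[-0.1,0.95,0],"turn":[0,0,0.85]},
    {"gripper":0.3,"dp":[-0.1,0.95,0.4],"turn":[0,0,0]},
    {"gripper":0.3,"dp":[-0.1,0.95,0.4],"turn":[0,0,0]},
    {"gripper":0.3,"dp":[0,0.9,0.4],"turn":[0,0,0]},
  ],
)

```text
clock: 14.65
position: [450.3, -68.1, 81.2]
eef_rot: [-0.0, 1.0, -0.004, 0.001]
force: [0.6, -0.3, -0.2]
finger_gap: 56.5
grip_force: 0.0
```

Emit:
jog_arm(
  series=[
    {"gripper":0.3,"dp":[0,0,0.6],"turn":[0,0,0]},
    {"gripper":0.3,"dp":[0,0,0.6],"turn":[0,0,0]},
    {"gripper":0.3,"dp":[0,0,0],"turn":[0,0,0]},
  ],
)

```text
clock: 14.95
position: [449.0, -67.8, 56.0]
eef_rot: [0.0, 1.0, -0.004, -0.001]
force: [-0.1, 0.2, 0.9]
finger_gap: 56.7
grip_force: 0.0
```

```bash
python3 - <<'E'
from h import *
f=lambda u,v,z:p2w('top',u/4+210-.37,v/4+140-.37,z)[:2]
for a,b in(((88,220),(100,342)),((162,212),(177,338)),((237,205),(249,328))): print(f(*a,18).round(1),f(*b,18).round(1))
print('ribtop', f(170,128,76.5).round(1),f(285,116,76.5).round(1))
print('near wall top', f(60,358,43),'farL', f(40,62,43),'farR',f(405,30,48))
go(448,-72,13-24.5,-0.5)
E
```

```text
[547.4 339. ] [448.9 325.6]
[555.1 279.3] [453.3 263.8]
[562.  218.6] [462.5 206. ]
ribtop [615.5 267.5] [626.8 177.6]
near wall top [434.84989965 352.73170963] farL [672.05312989 378.28146344] farR [703.31312629  84.9221838 ]
clk 14.95 pos [449.  -67.8  56. ] psi -0.45 gap 56.7 grip 0.0 F [-0.1  0.2  0.9]
units total [-0.05  0.21  3.37] turn 0.01
```

Emit:
jog_arm(
  series=[
    {"gripper":0.3,"dp":[0,0.2,0.8],"turn":[0,0,0]},
    {"gripper":0.3,"dp":[0,0,0.8],"turn":[0,0,0]},
    {"gripper":0.3,"dp":[0,0,0.8],"turn":[0,0,0]},
    {"gripper":0.3,"dp":[0,0,0.6],"turn":[0,0,0]},
    {"gripper":0.3,"dp":[0,0,0],"turn":[0,0,0]},
  ],
)

```text
clock: 15.45
position: [448.9, -71.6, -3.7]
eef_rot: [0.0, 1.0, -0.004, -0.001]
force: [-0.2, -0.2, 0.2]
finger_gap: 56.7
grip_force: 0.0
```

```bash
python3 - <<'E'
from h import *
t=snap('scene','s6')[:,:,::-1]
cv2.imwrite('pics/s6c.png',cv2.resize(t[150:250,190:310],None,fx=6,fy=6,interpolation=cv2.INTER_CUBIC))
s,p,_=st(); print(p)
for q in((10,-28,24.5),(10,28,24.5)): print(q,(w2p('scene',p+q)-[190,150])*6)
E
```

```text
[449.54400671 -71.53579855  -2.87814906]
(10, -28, 24.5) [312.74695676 331.32541245]
(10, 28, 24.5) [426.60753767 296.43178081]
```

View pics/s6c.png

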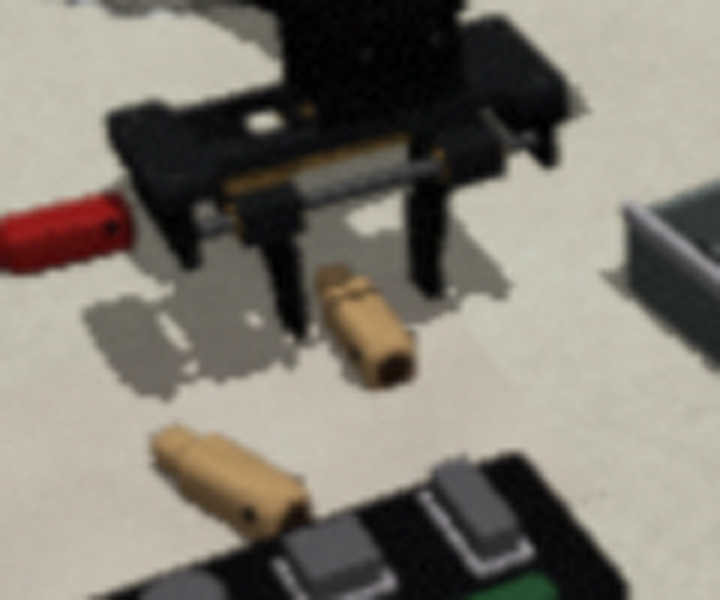

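Emit:
jog_arm(
  series=[
    {"gripper":0.3,"dp":[0.25,0,0.2],"turn":[0,0,0]},
    {"gripper":0.3,"dp":[0,0,0.2],"turn":[0,0,0]},
    {"gripper":-1,"dp":[0,0,0],"turn":[0,0,0]},
    {"gripper":-1,"dp":[0,0,0],"turn":[0,0,0]},
    {"gripper":-1,"dp":[0,0,0],"turn":[0,0,0]},
  ],
  newtons=20,
)

```text
clock: 16.0
position: [453.8, -71.9, -10.7]
eef_rot: [-0.0, 1.0, -0.004, 0.0]
force: [-0.1, -0.2, -0.3]
finger_gap: 39.9
grip_force: 0.0
```

Emit:
jog_arm(
  series=[
    {"gripper":-1,"dp":[0,0,0],"turn":[0,0,0]},
    {"gripper":-1,"dp":[0,0,0],"turn":[0,0,0]},
    {"gripper":-1,"dp":[0,0,-0.5],"turn":[0,0,0]},
    {"gripper":-1,"dp":[0,0,-0.8],"turn":[0,0,0]},
    {"gripper":-1,"dp":[0,0,-0.8],"turn":[0,0,0]},
  ],
)

```text
clock: 16.5
position: [453.5, -72.0, 32.0]
eef_rot: [0.0, 1.0, -0.004, -0.0]
force: [0.7, -0.2, -0.0]
finger_gap: 25.5
grip_force: 20.0
```

Emit:
jog_arm(
  series=[
    {"gripper":-1,"dp":[0,0,-0.8],"turn":[0,0,-0.85]},
    {"gripper":-1,"dp":[0,0,-0.8],"turn":[0,0,-0.85]},
    {"gripper":-1,"dp":[0,0,-0.3],"turn":[0,0,0]},
  ],
)

```text
clock: 16.8
position: [454.8, -71.8, 71.1]
eef_rot: [-0.0, 0.998, 0.055, 0.002]
force: [0.1, 0.0, -0.5]
finger_gap: 25.5
grip_force: 20.0
```

```bash
python3 - <<'E'
from h import *
go(514.3,182.4,65,6.3)
E
```

```text
clk 16.80 pos [454.8 -71.8  71.1] psi 6.35 gap 25.5 grip 20.0 F [ 0.1  0.  -0.5]
units total [  4.36 -12.3    0.31] turn 0.01
```

Emit:
jog_arm(
  series=[
    {"gripper":-1,"dp":[0.3,-0.82,0],"turn":[0,0,0]},
    {"gripper":-1,"dp":[0.3,-0.82,0],"turn":[0,0,0]},
    {"gripper":-1,"dp":[0.3,-0.82,0],"turn":[0,0,0]},
    {"gripper":-1,"dp":[0.3,-0.82,0],"turn":[0,0,0]},
    {"gripper":-1,"dp":[0.3,-0.82,0],"turn":[0,0,0]},
  ],
)

```text
clock: 17.3
position: [474.2, 13.5, 69.0]
eef_rot: [0.0, 0.999, 0.054, -0.0]
force: [0.6, 0.1, -0.2]
finger_gap: 26.0
grip_force: 20.0
```

Emit:
jog_arm(
  series=[
    {"gripper":-1,"dp":[0.3,-0.82,0],"turn":[0,0,0]},
    {"gripper":-1,"dp":[0.3,-0.82,0],"turn":[0,0,0]},
    {"gripper":-1,"dp":[0.3,-0.82,0],"turn":[0,0,0]},
    {"gripper":-1,"dp":[0.3,-0.82,0],"turn":[0,0,0]},
    {"gripper":-1,"dp":[0.3,-0.82,0],"turn":[0,0,0]},
  ],
)

```text
clock: 17.8
position: [495.4, 98.9, 69.0]
eef_rot: [0.0, 0.998, 0.055, -0.0]
force: [0.1, -1.3, 0.4]
finger_gap: 25.9
grip_force: 20.0
```

Emit:
jog_arm(
  series=[
    {"gripper":-1,"dp":[0.3,-0.82,0],"turn":[0,0,0]},
    {"gripper":-1,"dp":[0.3,-0.82,0],"turn":[0,0,0]},
    {"gripper":-1,"dp":[0.3,-0.82,0],"turn":[0,0,0]},
    {"gripper":-1,"dp":[0.3,-0.82,0],"turn":[0,0,0]},
    {"gripper":-1,"dp":[0.3,-0.82,0],"turn":[0,0,0]},
  ],
)

```text
clock: 18.3
position: [516.3, 184.0, 69.0]
eef_rot: [0.0, 0.998, 0.055, -0.0]
force: [0.2, 0.1, -0.2]
finger_gap: 25.6
grip_force: 20.0
```

Emit:
jog_arm(
  series=[
    {"gripper":-1,"dp":[0,0,0],"turn":[0,0,0]},
    {"gripper":-1,"dp":[0,0,0],"turn":[0,0,0]},
  ],
)

```text
clock: 18.5
position: [515.8, 183.0, 68.8]
eef_rot: [0.0, 0.998, 0.056, -0.0]
force: [-0.4, 0.3, -0.9]
finger_gap: 25.8
grip_force: 20.0
```

```bash
python3 - <<'E'
from h import *
im=snap('scene','s7')[:,:,::-1]; snap('top','t7')
cv2.imwrite('pics/s7c.png',cv2.resize(im[110:250,270:450],None,fx=4.2,fy=4.2,interpolation=cv2.INTER_CUBIC))
go(515.8,182.6,0,6.3)
E
```

```text
clk 18.60 pos [515.6 182.2  68.9] psi 6.31 gap 25.5 grip 20.0 F [ 0.8 -1.1  0.1]
units total [ 0.01 -0.02  3.44] turn 0.0
```

View pics/s7c.png

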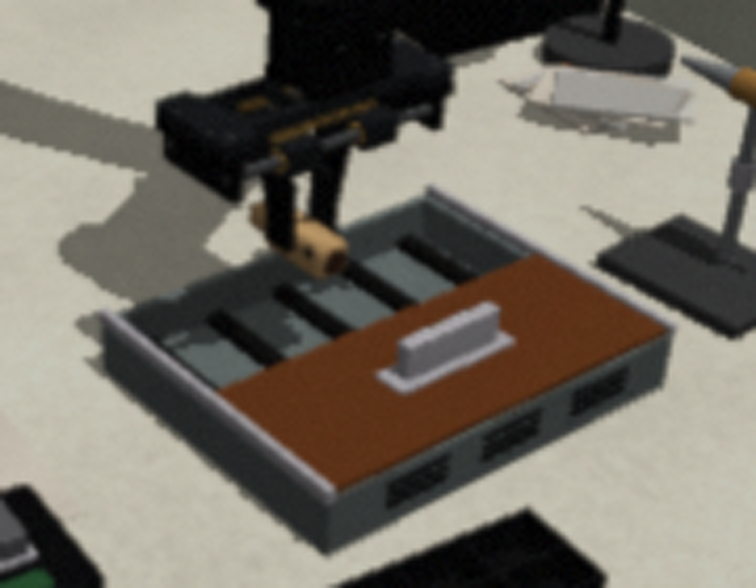

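Emit:
jog_arm(
  series=[
    {"gripper":-1,"dp":[0,0,0.8],"turn":[0,0,0]},
    {"gripper":-1,"dp":[0,0,0.8],"turn":[0,0,0]},
    {"gripper":-1,"dp":[0,0,0.8],"turn":[0,0,0]},
    {"gripper":-1,"dp":[0,0,0.6],"turn":[0,0,0]},
    {"gripper":-1,"dp":[0,0,0.35],"turn":[0,0,0]},
  ],
)

```text
clock: 19.1
position: [515.5, 181.7, 1.1]
eef_rot: [0.0, 0.998, 0.055, -0.001]
force: [0.4, 0.3, -0.2]
finger_gap: 25.5
grip_force: 20.0
```

Emit:
jog_arm(
  series=[
    {"gripper":-1,"dp":[0,0,0.1],"turn":[0,0,0]},
    {"gripper":-1,"dp":[0,0,0],"turn":[0,0,0]},
  ],
)

```text
clock: 19.3
position: [516.1, 182.5, 0.1]
eef_rot: [0.0, 0.998, 0.055, 0.0]
force: [0.3, -0.4, 0.2]
finger_gap: 26.2
grip_force: 20.0
```

Emit:
jog_arm(
  series=[
    {"gripper":0.0,"dp":[0,0,0],"turn":[0,0,0]},
    {"gripper":0.0,"dp":[0,0,0],"turn":[0,0,0]},
    {"gripper":0.0,"dp":[0,0,-0.3],"turn":[0,0,0]},
    {"gripper":0.0,"dp":[0,0,-0.6],"turn":[0,0,0]},
    {"gripper":0.0,"dp":[0,0,-1],"turn":[0,0,0]},
  ],
)

```text
clock: 19.8
position: [515.4, 182.2, 38.6]
eef_rot: [0.0, 0.998, 0.055, -0.001]
force: [0.0, 0.0, 1.0]
finger_gap: 42.7
grip_force: 0.0
```

Emit:
jog_arm(
  series=[
    {"gripper":0.3,"dp":[0,0,-1],"turn":[0,0,0]},
    {"gripper":0.3,"dp":[0,0,-1],"turn":[0,0,0]},
    {"gripper":0.3,"dp":[0,0.9,0],"turn":[0,0,0]},
    {"gripper":0.3,"dp":[-0.1,0.9,0],"turn":[0,0,0]},
    {"gripper":0.3,"dp":[-0.1,0.9,0],"turn":[0,0,0]},
  ],
)

```text
clock: 20.3
position: [517.7, 127.2, 78.5]
eef_rot: [-0.0, 0.998, 0.055, 0.0]
force: [-0.0, -0.6, -0.2]
finger_gap: 56.1
grip_force: 0.0
```

Emit:
jog_arm(
  series=[
    {"gripper":0.3,"dp":[-0.1,0.9,0],"turn":[0,0,0]},
    {"gripper":0.3,"dp":[-0.1,0.9,0],"turn":[0,0,0]},
    {"gripper":0.3,"dp":[-0.1,0.9,0],"turn":[0,0,0]},
    {"gripper":0.3,"dp":[-0.1,0.9,0],"turn":[0,0,0]},
    {"gripper":0.3,"dp":[-0.1,0.9,0],"turn":[0,0,0]},
  ],
)

```text
clock: 20.8
position: [517.2, 36.0, 77.8]
eef_rot: [0.0, 0.998, 0.055, -0.001]
force: [-1.0, 0.2, -0.7]
finger_gap: 56.0
grip_force: 0.0
```

```bash
python3 - <<'E'
from h import *
im=snap('top','t8'); lures(im)
cv2.imwrite('pics/t8c.png',cv2.resize(im[140:280,210:410,::-1],None,fx=4,fy=4,interpolation=cv2.INTER_CUBIC))
go(528.4,-165.2,60,20)
E
```

```text
lure 174 yaw 20.9 mid [ 528.4 -165.1] len 83.0
clk 20.85 pos [516.6  34.1  77.6] psi 6.18 gap 56.4 grip 0.0 F [-0.1 -0.5  0.3]
units total [-0.49  9.97  0.88] turn -3.46
```

View pics/t8c.png

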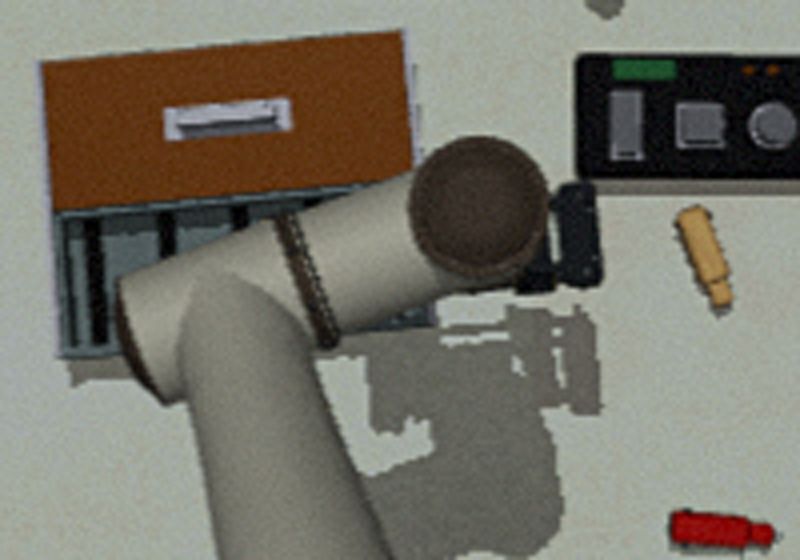

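Body A is still at (705,260), and the arm hides the placed body. On to body A.

Emit:
jog_arm(
  series=[
    {"gripper":0.3,"dp":[-0.05,1,0],"turn":[0,0,0]},
    {"gripper":0.3,"dp":[-0.05,1,0],"turn":[0,0,0]},
    {"gripper":0.3,"dp":[-0.05,1,0],"turn":[0,0,0]},
    {"gripper":0.3,"dp":[-0.05,1,0],"turn":[0,0,0]},
    {"gripper":0.3,"dp":[-0.05,1,0],"turn":[0,0,0]},
  ],
)

```text
clock: 21.35
position: [523.3, -63.6, 77.8]
eef_rot: [0.0, 0.998, 0.055, -0.001]
force: [0.1, -0.6, -0.2]
finger_gap: 56.5
grip_force: 0.0
```

Emit:
jog_arm(
  series=[
    {"gripper":0.3,"dp":[-0.05,1,0],"turn":[0,0,0]},
    {"gripper":0.3,"dp":[-0.05,1,0],"turn":[0,0,0]},
    {"gripper":0.3,"dp":[-0.05,1,0],"turn":[0,0,0]},
    {"gripper":0.3,"dp":[-0.05,1,0],"turn":[0,0,0]},
    {"gripper":0.3,"dp":[-0.05,1,0],"turn":[0,0,0]},
  ],
)

```text
clock: 21.85
position: [529.2, -163.5, 77.7]
eef_rot: [-0.0, 0.998, 0.055, -0.001]
force: [0.4, 0.2, 0.6]
finger_gap: 56.5
grip_force: 0.0
```

Emit:
jog_arm(
  series=[
    {"gripper":0.3,"dp":[0,0,0.2],"turn":[0,0,-0.85]},
    {"gripper":0.3,"dp":[0,0,0.2],"turn":[0,0,-0.85]},
    {"gripper":0.3,"dp":[0,0,0.2],"turn":[0,0,-0.9]},
    {"gripper":0.3,"dp":[0,0,0.2],"turn":[0,0,-0.85]},
    {"gripper":0.3,"dp":[0,0,0],"turn":[0,0,0]},
  ],
)

```text
clock: 22.35
position: [528.8, -162.6, 61.2]
eef_rot: [-0.0, 0.985, 0.174, -0.001]
force: [-0.1, 0.0, -0.0]
finger_gap: 56.6
grip_force: 0.0
```

```bash
python3 - <<'E'
from h import *
im=snap('top','t9'); lures(im); snap('scene','s9')
go(530.4,-164.5,-11,20)
# body colour inside compartment
hsv=cv2.cvtColor(im,cv2.COLOR_RGB2HSV); m=cv2.inRange(hsv,(12,60,90),(32,255,255)); m[:,325:]=0; m[:185]=0; m[235:]=0; m[:,:224]=0
q=np.argwhere(m); T=np.array([511,212.2]); a=np.radians(6.3); R=np.array([[np.cos(a),np.sin(a)],[-np.sin(a),np.cos(a)]])
P=np.array([R@(p2w('top',u,v,32)[:2]-T) for v,u in q]); print(len(P),P.min(0),P.max(0),P.mean(0))
E
```

```text
clk 22.45 pos [ 529.6 -162.5   61.9] psi 20.04 gap 56.4 grip 0.0 F [-0.2 -0.2  0. ]
units total [0.   0.11 3.65] turn 0.01
442 [-44.20487787 -92.10101198] [ 81.84006931 143.36028118] [40.52711401 24.29066062]
```

Emit:
jog_arm(
  series=[
    {"gripper":0.3,"dp":[0,0.1,0.8],"turn":[0,0,0]},
    {"gripper":0.3,"dp":[0,0,0.8],"turn":[0,0,0]},
    {"gripper":0.3,"dp":[0,0,0.8],"turn":[0,0,0]},
    {"gripper":0.3,"dp":[0,0,0.8],"turn":[0,0,0]},
    {"gripper":0.3,"dp":[0,0,0.4],"turn":[0,0,0]},
  ],
)

```text
clock: 22.95
position: [529.9, -164.0, -11.0]
eef_rot: [-0.0, 0.985, 0.174, -0.001]
force: [-0.2, -0.1, 0.4]
finger_gap: 56.5
grip_force: 0.0
```

Emit:
jog_arm(
  series=[
    {"gripper":-1,"dp":[0,0,0],"turn":[0,0,0]},
    {"gripper":-1,"dp":[0,0,0],"turn":[0,0,0]},
    {"gripper":-1,"dp":[0,0,0],"turn":[0,0,0]},
    {"gripper":-1,"dp":[0,0,0],"turn":[0,0,0]},
    {"gripper":-1,"dp":[0,0,0],"turn":[0,0,0]},
  ],
)

```text
clock: 23.45
position: [531.2, -163.9, -9.3]
eef_rot: [0.0, 0.985, 0.175, 0.001]
force: [0.2, -0.0, 1.2]
finger_gap: 25.6
grip_force: 19.9
```

Emit:
jog_arm(
  series=[
    {"gripper":-1,"dp":[0,0,-0.4],"turn":[0,0,0]},
    {"gripper":-1,"dp":[0,0,-0.8],"turn":[0,0,0]},
    {"gripper":-1,"dp":[0,0,-0.8],"turn":[0,0,0]},
    {"gripper":-1,"dp":[0,0,-0.8],"turn":[0,0,0]},
    {"gripper":-1,"dp":[0,0,-0.8],"turn":[0,0,0]},
  ],
)

```text
clock: 23.95
position: [530.8, -163.9, 63.3]
eef_rot: [0.0, 0.985, 0.175, 0.0]
force: [-0.4, -0.2, 0.1]
finger_gap: 25.5
grip_force: 19.9
```

Emit:
jog_arm(
  series=[
    {"gripper":-1,"dp":[0,0,-0.5],"turn":[0,0,0.85]},
    {"gripper":-1,"dp":[0,0,0],"turn":[0,0,0.85]},
    {"gripper":-1,"dp":[0,0,0],"turn":[0,0,0.85]},
    {"gripper":-1,"dp":[0,0,0],"turn":[0,0,0.85]},
    {"gripper":-1,"dp":[0,0,0],"turn":[0,0,0]},
  ],
)

```text
clock: 24.45
position: [530.8, -163.9, 72.7]
eef_rot: [-0.0, 0.998, 0.057, 0.0]
force: [-0.5, 0.7, -0.0]
finger_gap: 25.6
grip_force: 19.9
```

```bash
python3 - <<'E'
from h import *
im=snap('scene','s10')[:,:,::-1]
cv2.imwrite('pics/s10c.png',cv2.resize(im[120:280,180:440],None,fx=3,fy=3,interpolation=cv2.INTER_CUBIC))
go(507.7+2,242.2,70,6.3)
E
```

```text
clk 24.50 pos [ 530.8 -163.9   72.5] psi 6.61 gap 26.2 grip 19.9 F [ 0.9  0.1 -0.7]
units total [  1.29 -20.29   0.13] turn 0.08
```

View pics/s10c.png

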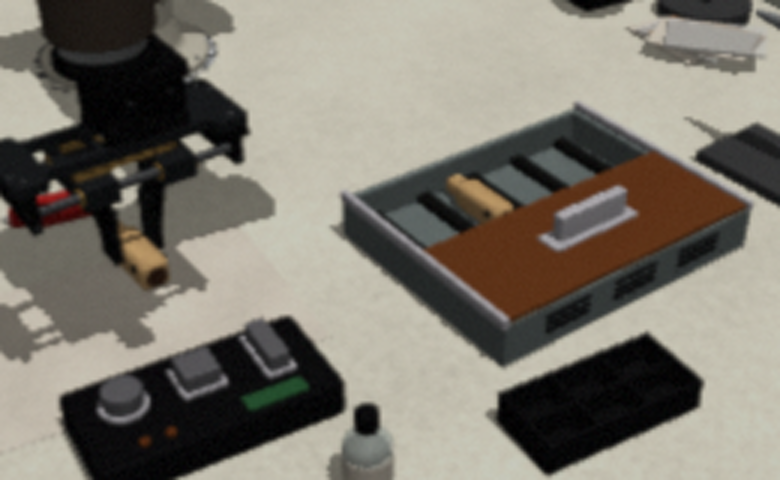

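The first body sits in its bay, scene crop (480,195), and the second is in the grip. I'll carry it to bay 1.

Emit:
jog_arm(
  series=[
    {"gripper":-1,"dp":[0.06,-1,-0.1],"turn":[0,0,0.08]},
    {"gripper":-1,"dp":[0.06,-1,0],"turn":[0,0,0]},
    {"gripper":-1,"dp":[0.06,-1,0],"turn":[0,0,0]},
    {"gripper":-1,"dp":[0.06,-1,0],"turn":[0,0,0]},
    {"gripper":-1,"dp":[0.06,-1,0],"turn":[0,0,0]},
  ],
)

```text
clock: 25.0
position: [525.7, -63.1, 74.3]
eef_rot: [-0.0, 0.998, 0.055, 0.0]
force: [0.1, -0.1, -0.8]
finger_gap: 25.8
grip_force: 19.9
```

Emit:
jog_arm(
  series=[
    {"gripper":-1,"dp":[0.06,-1,0],"turn":[0,0,0]},
    {"gripper":-1,"dp":[0.06,-1,0],"turn":[0,0,0]},
    {"gripper":-1,"dp":[0.06,-1,0],"turn":[0,0,0]},
    {"gripper":-1,"dp":[0.06,-1,0],"turn":[0,0,0]},
    {"gripper":-1,"dp":[0.06,-1,0],"turn":[0,0,0]},
  ],
)

```text
clock: 25.5
position: [520.8, 37.1, 74.3]
eef_rot: [-0.0, 0.998, 0.055, 0.0]
force: [-0.3, 0.9, -0.3]
finger_gap: 25.5
grip_force: 19.9
```

Emit:
jog_arm(
  series=[
    {"gripper":-1,"dp":[0.06,-1,0],"turn":[0,0,0]},
    {"gripper":-1,"dp":[0.06,-1,0],"turn":[0,0,0]},
    {"gripper":-1,"dp":[0.06,-1,0],"turn":[0,0,0]},
    {"gripper":-1,"dp":[0.06,-1,0],"turn":[0,0,0]},
    {"gripper":-1,"dp":[0.06,-1,0],"turn":[0,0,0]},
  ],
)

```text
clock: 26.0
position: [515.9, 137.1, 74.3]
eef_rot: [-0.0, 0.998, 0.055, 0.0]
force: [0.4, -0.5, -0.9]
finger_gap: 26.0
grip_force: 19.9
```

Emit:
jog_arm(
  series=[
    {"gripper":-1,"dp":[0.06,-1,0],"turn":[0,0,0]},
    {"gripper":-1,"dp":[0.06,-1,0],"turn":[0,0,0]},
    {"gripper":-1,"dp":[0.06,-1,0],"turn":[0,0,0]},
    {"gripper":-1,"dp":[0.06,-1,0],"turn":[0,0,0]},
    {"gripper":-1,"dp":[0.06,-1,0],"turn":[0,0,0]},
  ],
)

```text
clock: 26.5
position: [511.0, 237.2, 74.3]
eef_rot: [-0.0, 0.999, 0.055, 0.0]
force: [0.5, -0.5, -0.4]
finger_gap: 25.9
grip_force: 19.9
```

Emit:
jog_arm(
  series=[
    {"gripper":-1,"dp":[0,0,0],"turn":[0,0,0]},
    {"gripper":-1,"dp":[0,0,0],"turn":[0,0,0]},
  ],
)

```text
clock: 26.7
position: [510.9, 236.6, 73.9]
eef_rot: [0.0, 0.998, 0.055, -0.0]
force: [-0.6, -0.8, -1.2]
finger_gap: 25.6
grip_force: 19.9
```

```bash
python3 - <<'E'
from h import *
go(507.7+1,242.2,0.5,6.3)
im=snap('scene','s11')
im=cv2.imread('pics/s10.png')[:,:,::-1]
T=np.array([511,212.2,10]); a=np.radians(6.3); R=np.array([[np.cos(a),-np.sin(a),0],[np.sin(a),np.cos(a),0],[0,0,1]])
hsv=cv2.cvtColor(im.copy(),cv2.COLOR_RGB2HSV); m=cv2.inRange(hsv,(10,60,110),(32,200,255)); n,l,s,c=cv2.connectedComponentsWithStats(m)
for i in range(1,n):
    if s[i,4]>25: print(s[i],c[i].round(1))
for k in((0,-30,13),(-42,-30,13),(42,-30,13),(42,-30,26)): print(k,w2p('scene',T+R@np.array(k)).round(1))
E
```

```text
clk 26.70 pos [510.9 236.6  73.9] psi 6.28 gap 25.6 grip 19.9 F [-0.6 -0.8 -1.2]
units total [-0.08 -0.29  3.67] turn -0.0
[285  23  81  15 442] [320.3  30. ]
[211  40  28   7 107] [225.3  43.3]
[178  44   8   7  37] [181.1  46.9]
[597  64  43  22 530] [624.   73.8]
[  0 117  16  31 399] [  7.3 132.1]
[445 126  25  12  99] [457.1 131.6]
[552 165  88  40 426] [595.2 183.9]
[330 178  21  14 124] [340.  184.6]
[  0 188  26  46 999] [ 11.8 210.1]
[220 197  16  14 125] [227.1 203.6]
[ 53 333  11  10  50] [ 58.9 337.1]
[ 15 346  15   6  28] [ 23.4 349.1]
[ 52 348  13  12  80] [ 59.1 353.5]
[ 13 365  15   8  54] [ 19.7 368.7]
(0, -30, 13) [340.1 186.6]
(-42, -30, 13) [331.2 180.2]
(42, -30, 13) [349.4 193.2]
(42, -30, 26) [349.6 189.4]
```

Emit:
jog_arm(
  series=[
    {"gripper":-1,"dp":[-0.08,-0.28,0],"turn":[0,0,0]},
    {"gripper":-1,"dp":[0,0,0.9],"turn":[0,0,0]},
    {"gripper":-1,"dp":[0,0,0.9],"turn":[0,0,0]},
    {"gripper":-1,"dp":[0,0,0.9],"turn":[0,0,0]},
    {"gripper":-1,"dp":[0,0,0.6],"turn":[0,0,0]},
  ],
)

```text
clock: 27.25
position: [508.4, 240.9, 6.9]
eef_rot: [0.0, 0.999, 0.054, -0.001]
force: [0.2, -0.4, -1.0]
finger_gap: 25.4
grip_force: 19.9
```

Emit:
jog_arm(
  series=[
    {"gripper":-1,"dp":[0,0,0.25],"turn":[0,0,0]},
    {"gripper":-1,"dp":[0,0,0.07],"turn":[0,0,0]},
    {"gripper":-1,"dp":[0,0,0],"turn":[0,0,0]},
  ],
)

```text
clock: 27.55
position: [509.4, 241.9, 2.1]
eef_rot: [-0.0, 0.999, 0.054, 0.0]
force: [-0.3, -0.1, 0.6]
finger_gap: 25.8
grip_force: 19.9
```

Emit:
jog_arm(
  series=[
    {"gripper":0.0,"dp":[0,0,0],"turn":[0,0,0]},
    {"gripper":0.0,"dp":[0,0,0],"turn":[0,0,0]},
    {"gripper":0.0,"dp":[0,0,-0.3],"turn":[0,0,0]},
    {"gripper":0.0,"dp":[0,0,-0.6],"turn":[0,0,0]},
    {"gripper":0.0,"dp":[0,0,-1],"turn":[0,0,0]},
  ],
)

```text
clock: 28.05
position: [508.5, 241.3, 40.1]
eef_rot: [0.001, 0.999, 0.054, -0.001]
force: [0.3, 0.0, 0.0]
finger_gap: 42.8
grip_force: 0.0
```

Emit:
jog_arm(
  series=[
    {"gripper":-1,"dp":[0,0,-1],"turn":[0,0,0]},
    {"gripper":-1,"dp":[0,0,-1],"turn":[0,0,0]},
    {"gripper":-1,"dp":[0,0,0],"turn":[0,0,0]},
  ],
)

```text
clock: 28.35
position: [511.3, 243.3, 84.0]
eef_rot: [-0.002, 0.998, 0.055, 0.004]
force: [0.7, -0.2, -0.1]
finger_gap: 26.9
grip_force: 0.0
```

```bash
cat >> h.py <<'E'
def bays(im):
    T=np.array([511,212.2,10]); a=np.radians(6.3); R=np.array([[np.cos(a),-np.sin(a),0],[np.sin(a),np.cos(a),0],[0,0,1]])
    m=cv2.inRange(cv2.cvtColor(im.copy(),cv2.COLOR_RGB2HSV),(10,60,110),(32,200,255)); n,l,s,c=cv2.connectedComponentsWithStats(m)
    for i in range(1,n):
        if s[i,4]>25 and 280<c[i][0]<430 and 140<c[i][1]<240: print('blob',s[i],c[i].round(1))
    for k in((0,-30,15),(0,30,15)): print(k,w2p('scene',T+R@np.array(k)).round(1))
E
python3 - <<'E'
from h import *
bays(snap('scene','s12'))
# far side of rib (rib centre ~ 627.5,223.5)
go(627.5+38,226,75,6.3)
E
```

```text
blob [347 173  20  13 107] [356.7 178.7]
blob [331 180  20  12 113] [340.7 185. ]
(0, -30, 15) [340.1 186. ]
(0, 30, 15) [355.8 179.5]
clk 28.40 pos [510.1 242.6  82.1] psi 6.23 gap 23.6 grip 0.0 F [0.  0.4 0.7]
units total [7.64 1.67 0.35] turn -0.02
```

Emit:
jog_arm(
  series=[
    {"gripper":-1,"dp":[1,0.2,0],"turn":[0,0,0]},
    {"gripper":-1,"dp":[1,0.2,0],"turn":[0,0,0]},
    {"gripper":-1,"dp":[1,0.2,0],"turn":[0,0,0]},
    {"gripper":-1,"dp":[1,0.2,0],"turn":[0,0,0]},
    {"gripper":-1,"dp":[1,0.2,0],"turn":[0,0,0]},
  ],
)

```text
clock: 28.9
position: [610.7, 232.3, 78.7]
eef_rot: [0.0, 0.999, 0.054, -0.001]
force: [0.6, 0.1, 0.1]
finger_gap: 0.4
grip_force: 0.0
```

Emit:
jog_arm(
  series=[
    {"gripper":-1,"dp":[0.9,0.2,0],"turn":[0,0,0]},
    {"gripper":-1,"dp":[0.9,0.2,0],"turn":[0,0,0]},
    {"gripper":-1,"dp":[0.8,0.2,0],"turn":[0,0,0]},
    {"gripper":-1,"dp":[0,0,0.8],"turn":[0,0,0]},
    {"gripper":-1,"dp":[0,0,0.8],"turn":[0,0,0]},
  ],
)

```text
clock: 29.4
position: [663.7, 226.0, 46.5]
eef_rot: [-0.0, 0.999, 0.054, -0.0]
force: [-1.5, 0.2, -1.2]
finger_gap: 0.5
grip_force: 0.0
```

Emit:
jog_arm(
  series=[
    {"gripper":-1,"dp":[0,0,0.75],"turn":[0,0,0]},
    {"gripper":-1,"dp":[-0.4,0,0],"turn":[0,0,0]},
    {"gripper":-1,"dp":[-0.4,0,0],"turn":[0,0,0]},
    {"gripper":-1,"dp":[-0.4,0,0],"turn":[0,0,0]},
    {"gripper":-1,"dp":[-0.4,0,0],"turn":[0,0,0]},
  ],
)

```text
clock: 29.9
position: [632.0, 223.4, 33.9]
eef_rot: [-0.001, 0.999, 0.055, 0.001]
force: [2.0, -0.6, -1.4]
finger_gap: 0.5
grip_force: 1.0
```

Emit:
jog_arm(
  series=[
    {"gripper":-1,"dp":[-0.5,0,0],"turn":[0,0,0]},
    {"gripper":-1,"dp":[-0.5,0,0],"turn":[0,0,0]},
    {"gripper":-1,"dp":[-0.5,0,0],"turn":[0,0,0]},
    {"gripper":-1,"dp":[-0.5,0,0],"turn":[0,0,0]},
    {"gripper":-1,"dp":[-0.5,0,0],"turn":[0,0,0]},
  ],
)

```text
clock: 30.4
position: [581.6, 217.7, 33.2]
eef_rot: [-0.0, 0.999, 0.054, 0.001]
force: [2.4, 0.7, 2.1]
finger_gap: 0.5
grip_force: 1.1
```

Emit:
jog_arm(
  series=[
    {"gripper":-1,"dp":[-0.5,0,0],"turn":[0,0,0]},
    {"gripper":-1,"dp":[-0.5,0,0],"turn":[0,0,0]},
    {"gripper":-1,"dp":[-0.5,0,0],"turn":[0,0,0]},
    {"gripper":-1,"dp":[-0.5,0,0],"turn":[0,0,0]},
    {"gripper":-1,"dp":[-0.3,0,0],"turn":[0,0,0]},
  ],
)

```text
clock: 30.9
position: [535.0, 212.3, 32.5]
eef_rot: [0.0, 0.999, 0.054, -0.0]
force: [1.8, 0.4, 1.7]
finger_gap: 0.7
grip_force: 0.9
```

Emit:
jog_arm(
  series=[
    {"gripper":-1,"dp":[-0.15,0,0],"turn":[0,0,0]},
    {"gripper":-1,"dp":[-0.1,0,0],"turn":[0,0,0]},
    {"gripper":-1,"dp":[-0.1,0,0],"turn":[0,0,0]},
    {"gripper":-1,"dp":[0,0,0],"turn":[0,0,0]},
  ],
)

```text
clock: 31.3
position: [529.0, 211.5, 32.4]
eef_rot: [0.0, 0.999, 0.054, -0.0]
force: [0.8, -0.0, 0.4]
finger_gap: 0.3
grip_force: 0.4
```

Emit:
jog_arm(
  series=[
    {"gripper":-1,"dp":[-0.1,0,0],"turn":[0,0,0]},
    {"gripper":-1,"dp":[-0.1,0,0],"turn":[0,0,0]},
    {"gripper":-1,"dp":[0,0,0],"turn":[0,0,0]},
  ],
)

```text
clock: 31.6
position: [528.4, 211.7, 32.5]
eef_rot: [-0.001, 0.999, 0.055, 0.003]
force: [9.5, -2.7, -5.8]
finger_gap: 0.5
grip_force: 4.9
```

Emit:
jog_arm(
  series=[
    {"gripper":-1,"dp":[-0.1,0,0],"turn":[0,0,0]},
    {"gripper":-1,"dp":[0.6,0,0],"turn":[0,0,0]},
    {"gripper":-1,"dp":[0,0,-1],"turn":[0,0,0]},
    {"gripper":-1,"dp":[0,0,-1],"turn":[0,0,0]},
    {"gripper":-1,"dp":[0,0,-0.5],"turn":[0,0,0]},
  ],
)

```text
clock: 32.1
position: [535.5, 212.6, 83.7]
eef_rot: [-0.0, 0.999, 0.054, 0.0]
force: [0.7, 0.5, 0.3]
finger_gap: 0.7
grip_force: 0.0
```

Emit:
jog_arm(
  series=[
    {"gripper":-1,"dp":[0.1,1,0],"turn":[0,0,0]},
    {"gripper":-1,"dp":[0.1,1,0],"turn":[0,0,0]},
    {"gripper":-1,"dp":[0.1,1,0],"turn":[0,0,0]},
    {"gripper":-1,"dp":[0.1,1,0],"turn":[0,0,0]},
    {"gripper":-1,"dp":[0.1,1,0],"turn":[0,0,0]},
  ],
)

```text
clock: 32.6
position: [555.3, 113.2, 82.0]
eef_rot: [0.0, 0.999, 0.054, -0.001]
force: [-0.4, -0.6, 0.1]
finger_gap: 0.5
grip_force: 0.0
```

Emit:
jog_arm(
  series=[
    {"gripper":-1,"dp":[0.1,1,0],"turn":[0,0,0]},
    {"gripper":-1,"dp":[0.1,1,0],"turn":[0,0,0]},
    {"gripper":-1,"dp":[0.1,1,0],"turn":[0,0,0]},
    {"gripper":-1,"dp":[0.1,1,0],"turn":[0,0,0]},
    {"gripper":-1,"dp":[0.1,1,0],"turn":[0,0,0]},
  ],
)

```text
clock: 33.1
position: [576.1, 15.0, 82.0]
eef_rot: [-0.0, 0.999, 0.054, -0.001]
force: [-0.5, 0.3, -0.2]
finger_gap: 0.6
grip_force: 0.0
```

Emit:
jog_arm(
  series=[
    {"gripper":-1,"dp":[0.1,1,0],"turn":[0,0,0]},
    {"gripper":-1,"dp":[0.1,1,0],"turn":[0,0,0]},
    {"gripper":-1,"dp":[0.1,1,0],"turn":[0,0,0]},
    {"gripper":-1,"dp":[0.1,1,0],"turn":[0,0,0]},
    {"gripper":-1,"dp":[0.1,1,0],"turn":[0,0,0]},
  ],
)

```text
clock: 33.6
position: [596.8, -83.2, 81.9]
eef_rot: [-0.0, 0.999, 0.054, -0.001]
force: [0.5, -0.0, -1.3]
finger_gap: 0.4
grip_force: 0.0
```

Emit:
jog_arm(
  series=[
    {"gripper":-1,"dp":[0.1,1,0],"turn":[0,0,0]},
    {"gripper":-1,"dp":[0.1,1,0],"turn":[0,0,0]},
    {"gripper":-1,"dp":[0.1,1,0],"turn":[0,0,0]},
    {"gripper":-1,"dp":[0.1,1,0],"turn":[0,0,0]},
    {"gripper":-1,"dp":[0.1,1,0],"turn":[0,0,0]},
  ],
)

```text
clock: 34.1
position: [617.7, -181.4, 81.8]
eef_rot: [-0.001, 0.999, 0.054, -0.001]
force: [0.3, 1.2, 0.1]
finger_gap: 0.2
grip_force: 0.0
```

```bash
python3 - <<'E'
from h import *
im=snap('top','t13'); snap('scene','s13')
cv2.imwrite('pics/t13c.png',cv2.resize(im[140:240,210:410,::-1],None,fx=4,fy=4,interpolation=cv2.INTER_CUBIC))
# cover colour extents in tray frame
m=cv2.inRange(cv2.cvtColor(im,cv2.COLOR_RGB2HSV),(5,120,50),(20,255,200)); m[:,325:]=0;m[:,:200]=0
n,l,s,c=cv2.connectedComponentsWithStats(m); i=1+np.argmax(s[1:,4]); q=np.argwhere(l==i)
a=np.radians(6.3); R=np.array([[np.cos(a),np.sin(a)],[-np.sin(a),np.cos(a)]])
P=np.array([R@(p2w('top',u,v,48.5)[:2]-[511,212.2]) for v,u in q]); print(np.percentile(P,[1,50,99],axis=0).round(1))
go(632,-214.5,40,0)
E
```

```text
Traceback (most recent call last):
  File "h.py", line 6, in p2w
    c,f,T=cal(n); d=np.array([(u-c['cx'])/f,(v-c['cy'])/f]); s=d.copy()
          ~~~^^^
  File "h.py", line 4, in cal
    c=get_calibration(n); f=200/np.tan(np.radians(c['vertical_fov'])/2); return c,f,np.array(c['world_from_camera'])
ValueError: time passes only in moves, steps and waits
```

```bash
sed -i 's/^import numpy/import functools, numpy/; s/^def cal(n)/@functools.cache\ndef cal(n)/' h.py; python3 - <<'E'
from h import *
im=cv2.cvtColor(cv2.imread('pics/t13.png'),cv2.COLOR_BGR2RGB)
m=cv2.inRange(cv2.cvtColor(im,cv2.COLOR_RGB2HSV),(5,120,50),(20,255,200)); m[:,325:]=0;m[:,:200]=0
n,l,s,c=cv2.connectedComponentsWithStats(m); i=1+np.argmax(s[1:,4]); q=np.argwhere(l==i)
a=np.radians(6.3); R=np.array([[np.cos(a),np.sin(a)],[-np.sin(a),np.cos(a)]])
P=np.array([R@(p2w('top',u,v,48.5)[:2]-[511,212.2]) for v,u in q]); print(len(P),np.percentile(P,[1,50,99],axis=0).round(1))
go(632,-214.5,40,0)
E
```

```text
3134 [[ -59.7 -140.9]
 [  -1.7    0.7]
 [  57.9  141.4]]
clk 34.20 pos [ 617.8 -182.6   81.6] psi 6.05 gap 0.5 grip 0.0 F [-1.1 -0.3  0.4]
units total [0.54 1.66 2.08] turn 1.51
```

View pics/t13c.png

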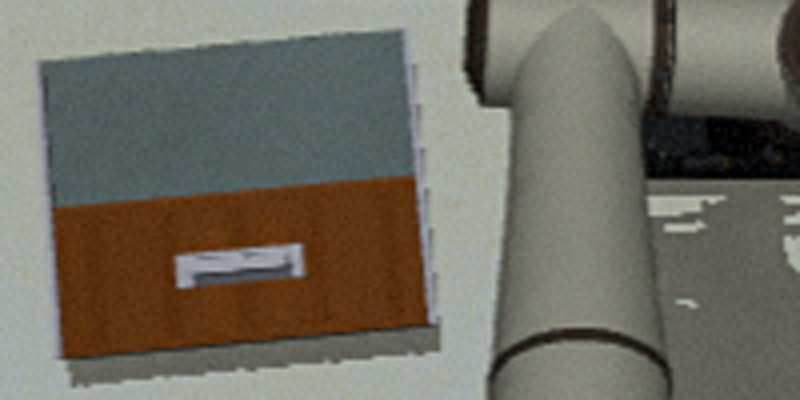

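The cover is fully shut (its middle is on the tray). Next is the round key.

Emit:
jog_arm(
  series=[
    {"gripper":-1,"dp":[0.27,0.83,0],"turn":[0,0,0]},
    {"gripper":-1,"dp":[0.27,0.83,0],"turn":[0,0,0]},
    {"gripper":-1,"dp":[0,0,0.7],"turn":[0,0,0.75]},
    {"gripper":-1,"dp":[0,0,0.7],"turn":[0,0,0.75]},
    {"gripper":-1,"dp":[0,0,0.6],"turn":[0,0,0]},
  ],
)

```text
clock: 34.7
position: [631.9, -211.9, 41.3]
eef_rot: [-0.0, 1.0, 0.002, -0.001]
force: [-1.0, -0.3, -0.4]
finger_gap: 0.1
grip_force: 0.0
```

Emit:
jog_arm(
  series=[
    {"gripper":-1,"dp":[0,0,0.25],"turn":[0,0,0]},
    {"gripper":-1,"dp":[0,0,0.25],"turn":[0,0,0]},
    {"gripper":-1,"dp":[0,0,0],"turn":[0,0,0]},
  ],
)

```text
clock: 35.0
position: [632.4, -212.4, 32.1]
eef_rot: [-0.0, 1.0, 0.002, -0.001]
force: [0.5, -0.7, 0.3]
finger_gap: 0.3
grip_force: 0.0
```

Emit:
jog_arm(
  series=[
    {"gripper":-1,"dp":[0,0,0.2],"turn":[0,0,0]},
    {"gripper":-1,"dp":[0,0,0.1],"turn":[0,0,0]},
    {"gripper":-1,"dp":[0,0,0],"turn":[0,0,0]},
    {"gripper":-1,"dp":[0,0,0],"turn":[0,0,0]},
  ],
)

```text
clock: 35.4
position: [633.5, -212.7, 27.4]
eef_rot: [0.0, 1.0, 0.002, 0.001]
force: [1.0, 0.4, 2.8]
finger_gap: 0.4
grip_force: 1.0
```

Emit:
jog_arm(
  series=[
    {"gripper":-1,"dp":[0,0,0.15],"turn":[0,0,0]},
    {"gripper":-1,"dp":[0,0,0.15],"turn":[0,0,0]},
    {"gripper":-1,"dp":[0,0,0],"turn":[0,0,0]},
  ],
)

```text
clock: 35.7
position: [633.5, -212.8, 21.2]
eef_rot: [0.0, 1.0, 0.002, 0.001]
force: [0.0, 1.6, 4.8]
finger_gap: 0.4
grip_force: 2.4
```

Emit:
jog_arm(
  series=[
    {"gripper":-1,"dp":[0,0,0.1],"turn":[0,0,0]},
    {"gripper":-1,"dp":[0,0,0.05],"turn":[0,0,0]},
    {"gripper":-1,"dp":[0,0,0],"turn":[0,0,0]},
    {"gripper":-1,"dp":[0,0,0],"turn":[0,0,0]},
  ],
)

```text
clock: 36.1
position: [633.6, -212.8, 20.8]
eef_rot: [0.001, 1.0, 0.002, 0.001]
force: [-3.0, 3.0, 13.9]
finger_gap: 0.3
grip_force: 7.3
```

Emit:
jog_arm(
  series=[
    {"gripper":-1,"dp":[0,0,-0.8],"turn":[0,0,0]},
    {"gripper":-1,"dp":[0,0,-0.8],"turn":[0,0,0]},
    {"gripper":-1,"dp":[0,-1,0],"turn":[0,0,0]},
    {"gripper":-1,"dp":[-0.05,-1,0],"turn":[0,0,0]},
    {"gripper":-1,"dp":[0,-1,0],"turn":[0,0,0]},
  ],
)

```text
clock: 36.6
position: [630.2, -152.3, 48.6]
eef_rot: [-0.0, 1.0, 0.001, -0.001]
force: [-0.3, 0.4, -0.1]
finger_gap: 0.1
grip_force: 0.0
```

Emit:
jog_arm(
  series=[
    {"gripper":-1,"dp":[0,0,0.6],"turn":[0,0,0]},
    {"gripper":-1,"dp":[0,0,0.4],"turn":[0,0,0]},
    {"gripper":-1,"dp":[0,0,0],"turn":[0,0,0]},
  ],
)

```text
clock: 36.9
position: [630.1, -153.1, 27.5]
eef_rot: [-0.0, 1.0, 0.001, -0.002]
force: [-1.8, 2.1, 3.0]
finger_gap: 0.4
grip_force: 1.0
```

Emit:
jog_arm(
  series=[
    {"gripper":-1,"dp":[0,0,0.2],"turn":[0,0,0]},
    {"gripper":-1,"dp":[0,0,0.2],"turn":[0,0,0]},
    {"gripper":-1,"dp":[0,0,0.1],"turn":[0,0,0]},
    {"gripper":-1,"dp":[0,0,0],"turn":[0,0,0]},
  ],
)

```text
clock: 37.3
position: [631.1, -153.5, 20.9]
eef_rot: [0.0, 1.0, 0.002, -0.0]
force: [-4.3, 0.7, 8.0]
finger_gap: 0.1
grip_force: 4.1
```

Bottomed out. I'll hold it for at least 3.5 s.

Emit:
jog_arm(
  series=[
    {"dp":[0,0,0.05]},
    {"dp":[0,0,0]},
    {"dp":[0,0,0]},
    {"dp":[0,0,0]},
    {"dp":[0,0,0]},
  ],
)

```text
invalid input
```

Emit:
jog_arm(
  series=[
    {"gripper":-1,"dp":[0,0,0],"turn":[0,0,0]},
    {"gripper":-1,"dp":[0,0,0],"turn":[0,0,0]},
    {"gripper":-1,"dp":[0,0,0],"turn":[0,0,0]},
    {"gripper":-1,"dp":[0,0,0],"turn":[0,0,0]},
    {"gripper":-1,"dp":[0,0,0],"turn":[0,0,0]},
  ],
)

```text
clock: 37.8
position: [631.1, -153.5, 20.9]
eef_rot: [0.0, 1.0, 0.002, -0.0]
force: [-3.2, -0.0, 7.2]
finger_gap: 0.1
grip_force: 3.9
```

Emit:
jog_arm(
  series=[
    {"gripper":-1,"dp":[0,0,0],"turn":[0,0,0]},
    {"gripper":-1,"dp":[0,0,0],"turn":[0,0,0]},
    {"gripper":-1,"dp":[0,0,0],"turn":[0,0,0]},
    {"gripper":-1,"dp":[0,0,0],"turn":[0,0,0]},
    {"gripper":-1,"dp":[0,0,0],"turn":[0,0,0]},
  ],
)

```text
clock: 38.3
position: [631.1, -153.5, 21.0]
eef_rot: [0.0, 1.0, 0.002, -0.0]
force: [-3.5, 0.7, 8.9]
finger_gap: 0.5
grip_force: 3.9
```

Emit:
jog_arm(
  series=[
    {"gripper":-1,"dp":[0,0,0],"turn":[0,0,0]},
    {"gripper":-1,"dp":[0,0,0],"turn":[0,0,0]},
    {"gripper":-1,"dp":[0,0,0],"turn":[0,0,0]},
    {"gripper":-1,"dp":[0,0,0],"turn":[0,0,0]},
    {"gripper":-1,"dp":[0,0,0],"turn":[0,0,0]},
  ],
)

```text
clock: 38.8
position: [631.1, -153.5, 21.0]
eef_rot: [0.0, 1.0, 0.002, -0.0]
force: [-3.3, 0.4, 6.9]
finger_gap: 0.5
grip_force: 3.9
```

Emit:
jog_arm(
  series=[
    {"gripper":-1,"dp":[0,0,0],"turn":[0,0,0]},
    {"gripper":-1,"dp":[0,0,0],"turn":[0,0,0]},
    {"gripper":-1,"dp":[0,0,0],"turn":[0,0,0]},
    {"gripper":-1,"dp":[0,0,0],"turn":[0,0,0]},
    {"gripper":-1,"dp":[0,0,0],"turn":[0,0,0]},
  ],
)

```text
clock: 39.3
position: [631.1, -153.6, 20.9]
eef_rot: [0.0, 1.0, 0.002, -0.0]
force: [-4.2, 0.5, 8.6]
finger_gap: 0.1
grip_force: 3.9
```

Emit:
jog_arm(
  series=[
    {"gripper":-1,"dp":[0,0,0],"turn":[0,0,0]},
    {"gripper":-1,"dp":[0,0,0],"turn":[0,0,0]},
    {"gripper":-1,"dp":[0,0,0],"turn":[0,0,0]},
    {"gripper":-1,"dp":[0,0,0],"turn":[0,0,0]},
    {"gripper":-1,"dp":[0,0,0],"turn":[0,0,0]},
  ],
)

```text
clock: 39.8
position: [631.1, -153.5, 20.9]
eef_rot: [0.0, 1.0, 0.002, -0.0]
force: [-3.2, 0.6, 8.1]
finger_gap: 0.5
grip_force: 3.9
```

Emit:
jog_arm(
  series=[
    {"gripper":-1,"dp":[0,0,0],"turn":[0,0,0]},
    {"gripper":-1,"dp":[0,0,0],"turn":[0,0,0]},
    {"gripper":-1,"dp":[0,0,0],"turn":[0,0,0]},
    {"gripper":-1,"dp":[0,0,0],"turn":[0,0,0]},
    {"gripper":-1,"dp":[0,0,0],"turn":[0,0,0]},
  ],
)

```text
clock: 40.3
position: [631.1, -153.5, 20.9]
eef_rot: [0.0, 1.0, 0.002, -0.0]
force: [-3.3, 0.5, 7.6]
finger_gap: 0.5
grip_force: 3.9
```

Emit:
jog_arm(
  series=[
    {"gripper":-1,"dp":[0,0,0],"turn":[0,0,0]},
    {"gripper":-1,"dp":[0,0,0],"turn":[0,0,0]},
    {"gripper":-1,"dp":[0,0,0],"turn":[0,0,0]},
    {"gripper":-1,"dp":[0,0,0],"turn":[0,0,0]},
    {"gripper":-1,"dp":[0,0,0],"turn":[0,0,0]},
  ],
)

```text
clock: 40.8
position: [631.1, -153.5, 20.9]
eef_rot: [0.0, 1.0, 0.002, -0.0]
force: [-3.3, 1.1, 7.4]
finger_gap: 0.3
grip_force: 3.9
```

Held for over 3.5 s. Next is the bar key.

Emit:
jog_arm(
  series=[
    {"gripper":-1,"dp":[0,0,-0.8],"turn":[0,0,0]},
    {"gripper":-1,"dp":[0,0,-0.8],"turn":[0,0,0]},
    {"gripper":-1,"dp":[0.05,-1,0],"turn":[0,0,0]},
    {"gripper":-1,"dp":[0.05,-1,0],"turn":[0,0,0]},
    {"gripper":-1,"dp":[0,-1,0],"turn":[0,0,0]},
  ],
)

```text
clock: 41.3
position: [633.5, -92.7, 51.4]
eef_rot: [-0.0, 1.0, 0.001, 0.0]
force: [0.2, -0.1, 0.0]
finger_gap: 0.4
grip_force: 0.0
```

Emit:
jog_arm(
  series=[
    {"gripper":-1,"dp":[0,0,0.6],"turn":[0,0,0]},
    {"gripper":-1,"dp":[0,0,0.3],"turn":[0,0,0]},
    {"gripper":-1,"dp":[0,0,0],"turn":[0,0,0]},
  ],
)

```text
clock: 41.6
position: [632.0, -93.5, 31.6]
eef_rot: [0.0, 1.0, 0.001, -0.002]
force: [-0.3, -0.1, 0.9]
finger_gap: 0.5
grip_force: 0.0
```

Emit:
jog_arm(
  series=[
    {"gripper":-1,"dp":[0,0,0.2],"turn":[0,0,0]},
    {"gripper":-1,"dp":[0,0,0.2],"turn":[0,0,0]},
    {"gripper":-1,"dp":[0,0,0.2],"turn":[0,0,0]},
    {"gripper":-1,"dp":[0,0,0],"turn":[0,0,0]},
  ],
)

```text
clock: 42.0
position: [633.6, -93.6, 22.0]
eef_rot: [0.0, 1.0, 0.002, 0.0]
force: [-0.1, -1.9, 4.9]
finger_gap: 0.3
grip_force: 2.2
```

Emit:
jog_arm(
  series=[
    {"gripper":-1,"dp":[0,0,0.1],"turn":[0,0,0]},
    {"gripper":-1,"dp":[0,0,0],"turn":[0,0,0]},
    {"gripper":-1,"dp":[0,0,0],"turn":[0,0,0]},
  ],
)

```text
clock: 42.3
position: [633.7, -93.6, 20.9]
eef_rot: [0.001, 1.0, 0.002, 0.001]
force: [-1.7, -2.9, 7.1]
finger_gap: -0.2
grip_force: 3.4
```

Emit:
jog_arm(
  series=[
    {"gripper":-1,"dp":[0,0,-1],"turn":[0,0,0]},
    {"gripper":-1,"dp":[0,0,-1],"turn":[0,0,0]},
    {"gripper":-1,"dp":[0,0,-1],"turn":[0,0,0]},
    {"gripper":-1,"dp":[0,0,0],"turn":[0,0,-0.8]},
    {"gripper":-1,"dp":[0,0,0],"turn":[0,0,-0.8]},
  ],
)

```text
clock: 42.8
position: [633.5, -92.0, 80.0]
eef_rot: [-0.001, 0.998, 0.059, 0.001]
force: [-0.6, 0.0, -0.4]
finger_gap: 0.2
grip_force: 0.0
```

```bash
python3 - <<'E'
from h import *
go(474,206.5,75,6.3)
E
```

```text
clk 42.80 pos [633.5 -92.   80. ] psi 6.73 gap 0.2 grip 0.0 F [-0.6  0.  -0.4]
units total [ -6.17 -15.76   0.25] turn 0.11
```

Emit:
jog_arm(
  series=[
    {"gripper":-1,"dp":[-0.41,-1,0],"turn":[0,0,0.1]},
    {"gripper":-1,"dp":[-0.41,-1,0],"turn":[0,0,0]},
    {"gripper":-1,"dp":[-0.41,-1,0],"turn":[0,0,0]},
    {"gripper":-1,"dp":[-0.41,-1,0],"turn":[0,0,0]},
    {"gripper":-1,"dp":[-0.41,-1,0],"turn":[0,0,0]},
  ],
)

```text
clock: 43.3
position: [580.7, 3.4, 79.0]
eef_rot: [-0.0, 0.999, 0.054, -0.0]
force: [0.5, -0.6, 0.4]
finger_gap: 0.4
grip_force: 0.0
```

Emit:
jog_arm(
  series=[
    {"gripper":-1,"dp":[-0.41,-1,0],"turn":[0,0,0]},
    {"gripper":-1,"dp":[-0.41,-1,0],"turn":[0,0,0]},
    {"gripper":-1,"dp":[-0.41,-1,0],"turn":[0,0,0]},
    {"gripper":-1,"dp":[-0.41,-1,0],"turn":[0,0,0]},
    {"gripper":-1,"dp":[-0.41,-1,0],"turn":[0,0,0]},
  ],
)

```text
clock: 43.8
position: [529.1, 98.3, 79.1]
eef_rot: [-0.0, 0.999, 0.054, -0.0]
force: [-0.6, -0.0, 0.5]
finger_gap: 0.4
grip_force: 0.0
```

Emit:
jog_arm(
  series=[
    {"gripper":-1,"dp":[-0.41,-1,0],"turn":[0,0,0]},
    {"gripper":-1,"dp":[-0.41,-1,0],"turn":[0,0,0]},
    {"gripper":-1,"dp":[-0.41,-1,0],"turn":[0,0,0]},
    {"gripper":-1,"dp":[-0.41,-1,0],"turn":[0,0,0]},
    {"gripper":-1,"dp":[-0.41,-1,0],"turn":[0,0,0]},
  ],
)

```text
clock: 44.3
position: [477.4, 193.2, 79.2]
eef_rot: [-0.0, 0.999, 0.054, -0.0]
force: [0.5, 0.3, -0.6]
finger_gap: 0.2
grip_force: 0.0
```

Emit:
jog_arm(
  series=[
    {"gripper":-1,"dp":[0,-0.7,0],"turn":[0,0,0]},
    {"gripper":-1,"dp":[0,0,0],"turn":[0,0,0]},
    {"gripper":-1,"dp":[0,0,0],"turn":[0,0,0]},
  ],
)

```text
clock: 44.6
position: [476.9, 206.2, 79.4]
eef_rot: [-0.0, 0.999, 0.054, -0.0]
force: [0.1, 0.3, -0.1]
finger_gap: 0.2
grip_force: 0.0
```

```bash
python3 - <<'E'
from h import *
go(474,206.5,35,6.3)
E
```

```text
clk 44.60 pos [476.9 206.2  79.4] psi 6.23 gap 0.2 grip 0.0 F [ 0.1  0.3 -0.1]
units total [-0.14 -0.03  2.22] turn -0.02
```

Emit:
jog_arm(
  series=[
    {"gripper":-1,"dp":[0,0,0.8],"turn":[0,0,0]},
    {"gripper":-1,"dp":[0,0,0.8],"turn":[0,0,0]},
    {"gripper":-1,"dp":[0,0,0.6],"turn":[0,0,0]},
    {"gripper":-1,"dp":[0.4,0,0],"turn":[0,0,0]},
    {"gripper":-1,"dp":[0.4,0,0],"turn":[0,0,0]},
  ],
)

```text
clock: 45.1
position: [493.9, 207.7, 35.8]
eef_rot: [0.0, 0.999, 0.054, 0.0]
force: [-0.4, -0.1, 0.2]
finger_gap: 0.6
grip_force: 0.0
```

Emit:
jog_arm(
  series=[
    {"gripper":-1,"dp":[0.4,0,0],"turn":[0,0,0]},
    {"gripper":-1,"dp":[0.4,0,0],"turn":[0,0,0]},
    {"gripper":-1,"dp":[0.5,0,0],"turn":[0,0,0]},
    {"gripper":-1,"dp":[0.5,0,0],"turn":[0,0,0]},
    {"gripper":-1,"dp":[0.5,0,0],"turn":[0,0,0]},
  ],
)

```text
clock: 45.6
position: [539.5, 212.9, 35.9]
eef_rot: [-0.0, 0.999, 0.054, 0.0]
force: [-2.2, -0.4, 0.6]
finger_gap: 0.3
grip_force: 1.1
```

Emit:
jog_arm(
  series=[
    {"gripper":-1,"dp":[0.5,0,0],"turn":[0,0,0]},
    {"gripper":-1,"dp":[0.5,0,0],"turn":[0,0,0]},
    {"gripper":-1,"dp":[0.5,0,0],"turn":[0,0,0]},
    {"gripper":-1,"dp":[0.5,0,0],"turn":[0,0,0]},
    {"gripper":-1,"dp":[0.5,0,0],"turn":[0,0,0]},
  ],
)

```text
clock: 46.1
position: [589.1, 218.4, 35.7]
eef_rot: [-0.0, 0.999, 0.054, 0.0]
force: [-2.2, 0.4, 1.7]
finger_gap: 0.0
grip_force: 1.1
```

Emit:
jog_arm(
  series=[
    {"gripper":-1,"dp":[0.4,0,0],"turn":[0,0,0]},
    {"gripper":-1,"dp":[0.2,0,0],"turn":[0,0,0]},
    {"gripper":-1,"dp":[0.1,0,0],"turn":[0,0,0]},
    {"gripper":-1,"dp":[0,0,0],"turn":[0,0,0]},
  ],
)

```text
clock: 46.5
position: [602.6, 219.8, 35.5]
eef_rot: [-0.0, 0.999, 0.054, 0.0]
force: [0.0, -0.9, 0.0]
finger_gap: 0.6
grip_force: 0.0
```

Emit:
jog_arm(
  series=[
    {"gripper":-1,"dp":[0.2,0,0],"turn":[0,0,0]},
    {"gripper":-1,"dp":[0.15,0,0],"turn":[0,0,0]},
    {"gripper":-1,"dp":[0.1,0,0],"turn":[0,0,0]},
    {"gripper":-1,"dp":[0,0,0],"turn":[0,0,0]},
  ],
)

```text
clock: 46.9
position: [611.4, 220.7, 35.6]
eef_rot: [-0.0, 0.999, 0.054, 0.0]
force: [-0.6, -0.3, -0.5]
finger_gap: 0.6
grip_force: 0.2
```

Emit:
jog_arm(
  series=[
    {"gripper":-1,"dp":[0.1,0,0],"turn":[0,0,0]},
    {"gripper":-1,"dp":[0,0,0],"turn":[0,0,0]},
  ],
)

```text
clock: 47.1
position: [611.6, 220.7, 35.6]
eef_rot: [0.0, 0.999, 0.054, -0.002]
force: [-4.6, 0.7, 1.4]
finger_gap: 0.4
grip_force: 2.4
```

At the stop again. I'll back off, lift, move clear to the side and check.

Emit:
jog_arm(
  series=[
    {"gripper":-1,"dp":[-0.4,0,0],"turn":[0,0,0]},
    {"gripper":-1,"dp":[0,0,-1],"turn":[0,0,0]},
    {"gripper":-1,"dp":[0,0,-1],"turn":[0,0,0]},
    {"gripper":-1,"dp":[0,0,-1],"turn":[0,0,0]},
    {"gripper":-1,"dp":[-0.5,1,0],"turn":[0,0,0]},
  ],
)

```text
clock: 47.6
position: [600.7, 201.6, 99.4]
eef_rot: [-0.002, 0.998, 0.056, 0.005]
force: [0.5, 0.5, 1.1]
finger_gap: 0.6
grip_force: 0.0
```

Emit:
jog_arm(
  series=[
    {"gripper":-1,"dp":[-0.5,1,0],"turn":[0,0,0]},
    {"gripper":-1,"dp":[-0.5,1,0],"turn":[0,0,0]},
    {"gripper":-1,"dp":[-0.5,1,0],"turn":[0,0,0]},
    {"gripper":-1,"dp":[-0.5,1,0],"turn":[0,0,0]},
    {"gripper":-1,"dp":[-0.5,1,0],"turn":[0,0,0]},
  ],
)

```text
clock: 48.1
position: [558.4, 93.3, 96.0]
eef_rot: [-0.0, 0.999, 0.054, 0.001]
force: [0.0, 0.0, -0.0]
finger_gap: 0.1
grip_force: 0.0
```

Emit:
jog_arm(
  series=[
    {"gripper":-1,"dp":[-0.5,1,0],"turn":[0,0,0]},
    {"gripper":-1,"dp":[-0.5,1,0],"turn":[0,0,0]},
    {"gripper":-1,"dp":[-0.5,1,0],"turn":[0,0,0]},
    {"gripper":-1,"dp":[-0.5,1,0],"turn":[0,0,0]},
    {"gripper":-1,"dp":[-0.5,1,0],"turn":[0,0,0]},
  ],
)

```text
clock: 48.6
position: [519.1, -12.0, 95.8]
eef_rot: [0.0, 0.999, 0.054, 0.0]
force: [1.6, -1.1, 0.1]
finger_gap: 0.5
grip_force: 0.0
```

Emit:
jog_arm(
  series=[
    {"gripper":-1,"dp":[-0.2,1,0],"turn":[0,0,0]},
    {"gripper":-1,"dp":[-0.2,1,0],"turn":[0,0,0]},
    {"gripper":-1,"dp":[0,1,0],"turn":[0,0,0]},
    {"gripper":-1,"dp":[0,0,0],"turn":[0,0,0]},
    {"gripper":-1,"dp":[0,0,0],"turn":[0,0,0]},
  ],
)

```text
clock: 49.1
position: [518.0, -71.7, 95.7]
eef_rot: [-0.0, 0.999, 0.054, 0.0]
force: [0.7, 0.4, 1.0]
finger_gap: 0.6
grip_force: 0.0
```

```bash
python3 - <<'E'
from h import *
bays(snap('scene','s20')); im=snap('top','t20')
m=cv2.inRange(cv2.cvtColor(im,cv2.COLOR_RGB2HSV),(5,120,50),(20,255,200)); m[:,325:]=0;m[:,:200]=0
n,l,s,c=cv2.connectedComponentsWithStats(m); i=1+np.argmax(s[1:,4]); q=np.argwhere(l==i)
a=np.radians(6.3); R=np.array([[np.cos(a),np.sin(a)],[-np.sin(a),np.cos(a)]])
P=np.array([R@(p2w('top',u,v,48.5)[:2]-[511,212.2]) for v,u in q]); print(len(P),np.percentile(P,[1,50,99],axis=0).round(1))
m=cv2.inRange(cv2.cvtColor(im,cv2.COLOR_RGB2HSV),(12,60,110),(32,200,255)); n,l,s,c=cv2.connectedComponentsWithStats(m)
for i in range(1,n):
    if s[i,4]>30 and 220<c[i][0]<320 and 190<c[i][1]<235: print('top',s[i],R@(p2w('top',*c[i],36)[:2]-[511,212.2]))
go(0,0,0)
E
```

```text
blob [342 173  21  13 114] [352.1 178.6]
blob [330 178  21  14 125] [340.1 184.6]
(0, -30, 15) [340.1 186. ]
(0, 30, 15) [355.8 179.5]
3038 [[  58.4 -140.6]
 [ 115.8    1. ]
 [ 175.3  141.6]]
top [275 195   8  25 104] [ -3.30024849 -24.77103476]
top [259 197   9  19 134] [ 1.67285428 21.18602482]
clk 49.20 pos [518.1 -70.9  95.7] psi 6.24 gap 0.3 grip 0.0 F [-0.3  0.1  0.4]
units total [-25.37  -6.34   4.78] turn None
```

The cover is fully back. The bay 1 body seems to have shifted, so I'll inspect its mask numerically, as the picture quota is used up.

```bash
python3 - <<'E'
from h import *
T=np.array([511,212.2,10]); a=np.radians(6.3); R=np.array([[np.cos(a),-np.sin(a),0],[np.sin(a),np.cos(a),0],[0,0,1]])
for n,(x0,x1,y0,y1) in(('t20',(252,292,188,226)),('s20',(325,372,168,198)),('s12',(325,372,168,198))):
    im=cv2.imread(f'pics/{n}.png')[y0:y1,x0:x1]; h=cv2.cvtColor(im,cv2.COLOR_BGR2HSV)
    print(n,x0,y0)
    for r in h: print(''.join('#' if 10<=p[0]<=32 and p[1]>60 and p[2]>110 else ('+' if 8<=p[0]<=34 and p[1]>60 and p[2]>50 else (':' if p[2]<45 else '.')) for p in r))
cam='top'
for k in((-42,30,26),(42,30,26),(-42,-30,26),(42,-30,26),(0,20,26)): print(k,w2p('top',T+R@np.array(k)).round(1),w2p('scene',T+R@np.array(k)).round(1))
E
```

```text
t20 252 188
+++++++++++++++++++.....................
+++++++++.......................:.......
....................:::::::::::.........
.........::::::::::::.:......:..........
:::::::::.::...:::::.........:..........
:::.::.........::::::........::.........
:::............::::::...+.+++::.........
::....:........::::::..#####+::.........
:::.......:.....::::...#####+::.........
::.......++###+.::::...#####+::.........
::.....+#######+::::..:#####:::.........
::.....########.::::...####+:::.........
::.....+#######.::::...####+:::.........
::.....+#######+:::::..####+:::.........
::......#######+:::::..####+:::.........
::......#######+:::::..####+:::.........
::......#######+:::::..+####:::.........
:::.....#######+:::::..+###+:::.........
:::.....#######+.::::...####+::.........
::......#######+.::::...####+::.........
:::.....#######++::::...####+:::........
:::.....########.::::...####+:::........
:::.....########+::::...####+:::........
:::.....########+::::...#####:::+.......
:::.....+#######+:::::..#####.:::.......
:::......#######+:::::..+###+::::.......
:::......#######+:::::
[... 2881 characters left out ...]
++++++++++++
::::....+++++++###########:::++++++++++++++++..
::::::...++++++++#########+++++++++++++++++....
::::::::..+++++++++######++++++++++++++++......
:::::::::..+++++.:++##++++++++++++++++++.......
.:::::::::...+++++++++++++++++++++++++++.......
..::::::::::..++++++++++++++++++++++++++.......
....:::::::::.++++++++++++++++++++++++++.......
.....::::::::+++++++++++++++++++++++++++.......
......:::::+++++++++++++++++++++++++++++.......
.........+++++++++++++++++++++++++++++.........
(-42, 30, 26) [261.6 220.1] [346.9 170.4]
(42, 30, 26) [259.5 194. ] [365.5 182.7]
(-42, -30, 26) [280.4 218.4] [331.4 176.5]
(42, -30, 26) [278.2 192.3] [349.6 189.4]
(0, 20, 26) [263.7 206.7] [353.4 177.5]
```

The bay 1 body was knocked by about 8 mm in x and 10 mm in y. It still lies flat between its ridges and within limits, so I'll hand in.

```bash
python3 - <<'E'
from h import *
bays(grab_frame('scene')); print(bot.finish_job())
E
```

```text
blob [342 173  21  13 114] [352.1 178.6]
blob [330 178  21  14 125] [340.1 184.6]
(0, -30, 15) [340.1 186. ]
(0, 30, 15) [355.8 179.5]
the job is handed in; nothing more can be done
None
```

I handed the job in without a verdict shown: both bodies lie flat in bays 1 and 2 (bay 1's was knocked about 8–10 mm but stays within limits), round, square (3.5 s) and bar keys were pressed in order with the cover shut, and the cover is fully back.

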